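Clamp a packed mould in the heated mould press and switch it on

TASK

Load the press: push the aluminium mould along the bed between the guides until it is fully home against the back stop, then turn the T-bar clockwise until the screw stops tight on the mould, without forcing it. Then switch the press on: pull the red switch bat out of its lock, swing it over to the green dot and let it drop into its lock there. Leave the other things on the bench where they are.

Things in the scene. Friction and masses are not known exactly. Their poses are not given: they have to be found in the camera images.
- press: heated mould press, blue housing 265 x 116 mm, fixed. Origin on the bench top under the screw axis; x runs along the bed from the open loading end to the back stop, z up. The dark steel bed (50 mm high) reaches from x = -178 to +83 mm. Two columns at y = +-47.5 mm carry a blue bridge (x = +-18 mm, 110 to 138 mm high, nuts on it to 146 mm), under which the mould goes.
- home (a point): where the mould's centre must come: on the screw axis, 66 mm above the bench. The back stop, 16 mm high, then touches the mould's leading end (its face is 65 mm further along the press's x).
- guide_mouth (a point): middle of the flared mouth of the two aluminium guides on the bed, which stand 6 mm high: about 92 mm wide here, narrowing within 26 mm to 68 mm, then straight up to the back stop
- mould_centre (a point): centre of the loose aluminium mould, a block 130 x 64 x 32 mm (x, y, z), 0.3 to 0.65 kg, that lies on the loading end of the bed; its x runs along its length, about parallel to the press's x. It slides on the bed with up to about 5 N; askew it can jam in the guides, and comes free when backed off and pushed on the side that lags, with up to 22 N.
- t_bar: steel T-bar across the top of the screw, 10 mm thick, 116 mm long between the centres of the 16 mm black balls at its ends. Origin at its middle, on the screw axis; x along the bar. The hub at its middle is 30 mm wide and rises 12 mm above the bar's centre line. The bar turns and sinks with the screw, clear of everything for 20 mm below it.
- bar_end (a point): centre of the ball at the +x end of the T-bar, 58 mm from the screw axis
- screw_foot: flat round foot of the screw, 18 mm wide; origin at the centre of its underside, 89 mm below the T-bar's centre line. It presses on the middle of the mould's top, which is 82 mm above the bench.
- press_screw (a joint): turn of the screw, rad, 0 to 14, growing clockwise seen from above; it sinks 10 mm a turn, and starts about 0.8 to 1.4 turns above the mould. Running free takes about 1.5 N at 50 mm from the axis; after meeting the mould it grows stiff within about a radian. Tight: 9 to 15 N at 50 mm from the axis hardly turns it any more. It stays tight when let go.
- switch_pivot (a point): point on the console's top about which the switch bat swings; 42 mm above the bench. Two steel cheeks of the lock, 21 mm wide over all across the press's y and 24 mm along its x, rise 17 mm above it.
- switch_knob (a point): centre of the red knob of the switch bat, 14 mm thick and 22 mm long, 42.5 mm from the pivot when in its lock; its z points outward along the bat
- switch_lever (a joint): swing of the switch bat in rad: 0 = off, leaning 0.5 rad towards the loading end (black dot); 1.0 = on, leaning 0.5 rad towards the back stop (green dot). It is locked unless the bat is pulled out.
- switch_bat (a joint): how far the bat is pulled out along its own axis, m, 0 to 0.010. A spring draws it in with 4.5 N at 0 and 9 N at 0.009; it clears the lock between the two places when pulled out by 0.006 or more, and drops back to 0 by itself there.
- borax_dish: terracotta dish with a white cone, 84 mm wide, a bystander
- findings_tin: white box 60 x 90 x 25 mm, a bystander
- flux_pot: pot with black lid, 51 mm wide, 46 mm high, a bystander
- paste_pot: pot with red lid, 41 mm wide, 36 mm high, a bystander
- brass_brush: wooden brush with brass bristles, 190 mm long, a bystander
- marker: marker pen 130 mm long, a bystander
- bench_block: steel block 64 x 64 x 16 mm, a bystander

How it is judged (in metres and radians):
On the way, in this order (a step that is already met when the one before it is completed fails the run):
1. the mould is home against the back stop, between the guides (x of mould_centre in the frame of press above -0.004 m and y of mould_centre in the frame of press between -0.005 and 0.005 m and z of mould_centre in the frame of press below 0.07 m and angle between the x axis of mould_centre and the x axis of press, either way round below 0.08 rad), for 0.2 s.
2. the screw is tight on the mould (it presses on it with more than 12 N) (contact force between screw_foot and mould above 12 N and x of mould_centre in the frame of press above -0.006 m and y of mould_centre in the frame of press between -0.006 and 0.006 m and z of mould_centre in the frame of press below 0.07 m and angle between the x axis of mould_centre and the x axis of press, either way round below 0.1 rad), for 0.3 s.
3. the switch is over at the green dot, its bat dropped into the lock (value of joint switch_lever above 0.9 rad and value of joint switch_bat below 0.002 m), for 0.2 s.
At the end, for the whole second after the job is handed in: The mould lies still against the back stop (centre within 6 mm of the screw axis, straight within 0.1 rad), the screw still presses on it with more than 12 N, and the switch bat is over at the green dot (joint above 0.9) and down in its lock (pulled out less than 2 mm) (all of step 2 and all of step 3 and linear speed of mould below 0.01 m/s); the robot touches nothing.
It fails at once if another thing on the bench is shifted by over 30 mm (distance of any of borax_dish, findings_tin, flux_pot, paste_pot, brass_brush, marker, bench_block from where it was at the start of the episode above 0.03 m).
It fails at once if the T-bar is forced (pushed with over 60 N) (contact force between the fingers and t_bar above 60 N).
It also fails if it takes over 72 s, if anything falls off the work surface, if the arm or the gripper's body presses on something with over 40 N, if the wrist force passes 120 N, or if a joint passes its speed limit or range.

ROBOT

A 6-joint arm with a two-finger parallel gripper is mounted at the origin on a cart in front of the work surface, level with it; the furniture and walls round the work are solid. World frame = base frame: x ahead of the robot, y to its left, z up, the work surface at z = 0. Lengths are in mm, angles in degrees, forces in N, time in s.
With the tool pointing down it reaches from about 350 to 850 mm from the base axis. Payload 8.1 kg.
Tool frame: the origin (TCP) lies at the very end of the fingers, on their centre line; the grasp point (between the pads) lies 19 mm behind it; z points along the fingers, y is the direction in which the jaws open and shut (so a half turn about z gives the same grasp; the last joint's range is limited). The gripper opens to 85 mm and grips with 20 to 120 N. Pads are 22 mm wide; open, the fingers measure 114 mm over their backs; the gripper's body (76 mm by 85 mm) begins 54 mm behind the grasp point. The pads swing forward as they close: fully open they stand 13 mm farther back than shut.
Start: joints at [65.523, 7.471, 85.268, -0, 87.261, -4.893], TCP at [201.089, 565.304, 196.992] pointing down, gripper open.
Joint ranges: [-169.43, 169.43], [-51.17, 129.36], [1.28, 143.12], [-76.62, 256.62], [0, 156.53], [-152.29, 152.29]. Speed limits (degrees/s): [136.94, 136.94, 159.86, 180, 180, 180].

INTERFACE

Orientations are given as [roll, pitch, yaw] about the fixed x, y, z axes, in that order (R = Rz(yaw) Ry(pitch) Rx(roll)).
In Python, from bench import r, eyes gives the robot as it stands. The module is installed in compiled form; this text tells all that it offers.
- The arm moves only by the tool play_rows, never from a script. Its argument "deltas" is a list of rows, each a list of 3 entries, a list of its own where there are three numbers: the shift along the tool's x, y, z in m, then the turn, a rotation vector about the tool's x, y, z in rad, then the closure, from 0 (fully open) to 1 (shut). A call has 1 to 8 rows; each row shifts and turns the pose as measured when the row begins, along the tool's axes as they then stand; what a row does not reach is not made up. A row lasts 1/8 s, in which the tool goes at most 62.5 mm and 10.7 degrees, less where a joint would pass 70% of its speed; a pose out of reach is approached as far as the arm can. A call with a gripper value outside its range is refused whole. The fingers move at their own pace and stop on an object; "force" is the grip in N (left out, the last holds). Time passes only in rows, so rows that do not move let the fingers close. It gives the time, the measured TCP pose, the force and the opening at its end, in the units of the state.
- r.sense(): the state, without advancing time (a new reading comes with each control period).
- eyes.snapshot(name): name is "side" or "top" or "wrist"; returns the picture (384x512x3 uint8, red, green, blue); there is no depth.
- eyes.get_calibration(name): a dict with "mtx" (3x3 intrinsics, pixels), "D" ([k1, k2, p1, p2, k3] as OpenCV has them; the pictures are not rectified), "R" (3x3) and "t" (3): a world point X has camera coordinates R X + t; the wrist camera has in their place "T_tool_cam" (4x4, takes a point from camera to tool coordinates, whose origin is the TCP and whose axes are the flange's). Camera axes: x right, y down, z forward; pixel columns grow to the right and rows downward; lengths in mm; the calibration is good to about 2 mm. A picture is of the moment at which its call begins: read the wrist's pose just before it. get_calibration takes no time and is no camera call.
- r.hand_in(): hands the job in, once; it reports no verdict.
The state is a dict: "time": time; "joint_pos": joint angles; "qd": joint speeds; "joint_efforts": joint torques, N m; "tool_pos": TCP position; "tcp_rot": TCP orientation; "ft_force": force on the tool from outside, world axes, zero at the start; "wrist_torque": the same for the moment, N m; "finger_gap": finger opening in mm.
Only numpy, scipy, OpenCV 4.12 (cv2) and the standard library are available. Lean on these libraries where they do the work, as an engineer would, in place of code of your own. Each camera call takes 0.05 s, during which the arm holds its last target. There are 200 camera calls.

## Working session

There is one attempt and no reset: what is moved stays moved. The work goes in short steps, Python scripts to look and compute and a tool call to move; the robot and the scene stay as the last step left them, time stands still between calls to the robot, and variables do not carry over. Pictures are saved under pics/ and viewed, about 8 in all and at most 12, crops included, and the job is handed in when it is done.

Besides the shell and the picture viewer there is one more tool, called after ">>>" by a JSON object that holds its "api" and its "payload". play_rows: Moves the arm, as the interface text tells. Its arguments: {"type":"object","properties":{"deltas":{"type":"array"},"force":{"type":"number"}},"required":["deltas"]}

```bash
mkdir -p pics; python3 - <<'E'
from bench import r,eyes
import cv2,numpy as np
s=r.sense();print(s['tool_pos'],s['tcp_rot'],s['finger_gap'],s['ft_force'])
for n in('side','top'):
    im=eyes.snapshot(n);cv2.imwrite(f'pics/{n}0.png',im[...,::-1])
    c=eyes.get_calibration(n);print(n,c['mtx'].tolist() if hasattr(c['mtx'],'tolist') else c['mtx'],c['D'],np.array(c['R']).round(4).tolist(),c['t'])
print(eyes.get_calibration('wrist'))
a=cv2.imread('pics/side0.png');b=cv2.imread('pics/top0.png')
E
```

```text
[200.82213175 564.72863385 195.90838575] [-1.79891273e+02 -1.03544112e-02  1.60418297e+02] 85.84887696739976 [0.26434313 0.47252357 0.67585122]
side [[383.2469696697683, 0.0, 254.33909230670406], [0.0, 383.2469696697683, 196.60324184345507], [0.0, 0.0, 1.0]] [-0.11199432  0.          0.          0.          0.        ] [[-0.9926, -0.1214, -0.0055], [-0.072, 0.6241, -0.778], [0.0979, -0.7718, -0.6282]] [ 586.54300802  187.18630525 1022.72329119]
top [[359.75186168376575, 0.0, 258.593308265022], [0.0, 359.75186168376575, 190.47991981303204], [0.0, 0.0, 1.0]] [-0.07878288  0.          0.          0.          0.        ] [[0.024, -0.9997, 0.0008], [-0.9725, -0.0235, -0.2316], [0.2315, 0.0048, -0.9728]] [ -50.76392246  607.75393616 1103.49364182]
{'mtx': array([[320.89479213,   0.        , 255.65611994],
       [  0.        , 320.89479213, 190.12393513],
       [  0.        ,   0.        ,   1.        ]]), 'D': array([-0.09215908,  0.        ,  0.        ,  0.        ,  0.        ]), 'T_tool_cam': array([[ 6.57311240e-05, -9.58893708e-01, -2.83765488e-01,
         7.18526773e+01],
       [ 9.99999998e-01,  5.88424997e-05,  3.27996940e-05,
        -3.86394533e-01],
       [-1.47539495e-05, -2.83765490e-01,  9.58893710e-01,
        -1.76912097e+02],
       [ 0.00000000e+00,  0.00000000e+00,  0.00000000e+00,
         1.00000000e+00]])}
```

View pics/top0.png

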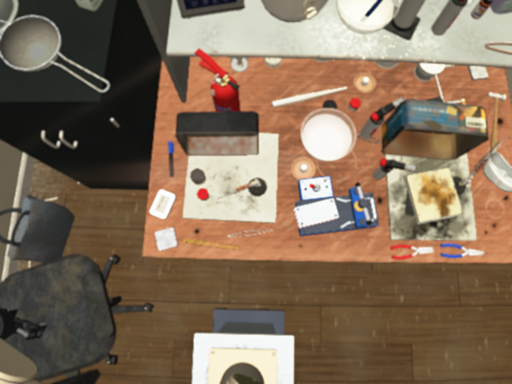

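View pics/side0.png

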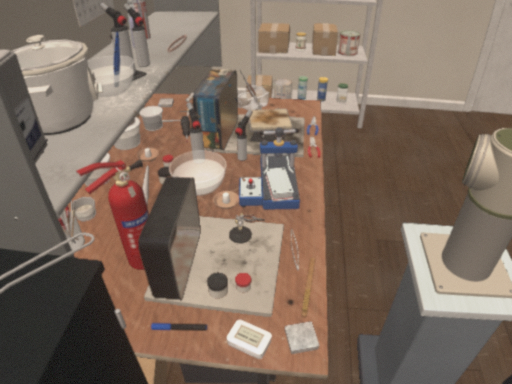

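```bash
python3 - <<'E'
import cv2,numpy as np
a=cv2.imread('pics/top0.png')[165:245,285:390];b=cv2.imread('pics/side0.png')[135:215,230:310]
A=cv2.resize(a,None,fx=5,fy=5,interpolation=cv2.INTER_CUBIC);B=cv2.resize(b,(270*1,400)[:1]+(270,) if 0 else None,fx=5,fy=5,interpolation=cv2.INTER_CUBIC)
cv2.imwrite('pics/a.png',cv2.resize(np.hstack([A,B]),None,fx=.85,fy=.85))
E
```

```text
(no output)
```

View pics/a.png

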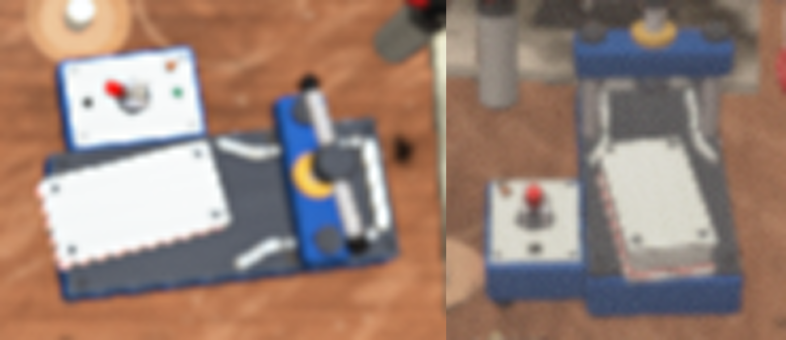

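```bash
cat > h.py <<'E'
from bench import r,eyes
import cv2,numpy as np
from scipy.spatial.transform import Rotation as Ro
def cam(name,s=None):
    c=eyes.get_calibration(name)
    K=np.array(c['mtx']);D=np.array(c['D'],float)
    if name!='wrist': return K,D,np.array(c['R']),np.array(c['t']).ravel()
    s=s or r.sense(); T=np.eye(4);T[:3,:3]=Ro.from_euler('xyz',s['tcp_rot'],degrees=True).as_matrix();T[:3,3]=s['tool_pos']
    M=np.linalg.inv(T@np.array(c['T_tool_cam']));return K,D,M[:3,:3],M[:3,3]
def onz(c,px,z):
    K,D,R,t=c;p=cv2.undistortPoints(np.array(px,float).reshape(-1,1,2),K,D).reshape(-1,2)
    d=np.c_[p,np.ones(len(p))]@R;o=-R.T@t
    return o+d*((z-o[2])/d[:,2])[:,None]
def proj(c,X):
    K,D,R,t=c;return cv2.projectPoints(np.array(X,float).reshape(-1,1,3),cv2.Rodrigues(R)[0],t,K,D)[0].reshape(-1,2)
def twov(c1,p1,c2,p2):
    A=[];b=[]
    for c,p in((c1,p1),(c2,p2)):
        K,D,R,t=c;q=cv2.undistortPoints(np.array([[p]],float),K,D).ravel()
        d=R.T@np.r_[q,1];d/=np.linalg.norm(d);P=np.eye(3)-np.outer(d,d);A.append(P);b.append(P@(-R.T@t))
    return np.linalg.solve(sum(A),sum(b))
E
python3 - <<'E'
from h import *
np.set_printoptions(precision=1,suppress=True)
c=cam('top');f=lambda u,v:(285+u/4.25,165+v/4.25)
print('mould',onz(c,[f(40,188),f(208,138),f(230,218),f(62,268)],82))
print('bed',onz(c,[f(375,120),f(397,258),f(62,298)],50))
print('bridge',onz(c,[f(275,100),f(305,265)],138))
print('bar',onz(c,[f(311,83),f(357,243)],160))
print('knob',onz(c,[f(115,90)],80),'tcp',proj(c,[[0,0,0]]))
s=cam('side');g=lambda u,v:(230+(u-446)/4.25,135+v/4.25)
print(twov(c,f(115,90),s,g(534,195)),onz(s,[g(600,165),g(678,138),g(715,242),g(630,245)],82))
E
```

```text
mould [[ 547.4 -152.2   82. ]
 [ 588.9 -280.2   82. ]
 [ 527.7 -295.4   82. ]
 [ 487.3 -168.7   82. ]]
bed [[ 613.7 -420.    50. ]
 [ 504.6 -432.1   50. ]
 [ 468.5 -172.3   50. ]]
bridge [[ 606.  -318.3  138. ]
 [ 485.6 -335.8  138. ]]
bar [[ 613.6 -339.1  160. ]
 [ 498.7 -367.2  160. ]]
knob [[ 625.4 -209.9   80. ]] tcp [[242.4 383.8]]
[ 627.  -210.4   76.7] [[ 582.5 -246.7   82. ]
 [ 526.6 -288.9   82. ]
 [ 493.  -163.2   82. ]
 [ 552.2 -153.    82. ]]
```

```bash
cat >> h.py <<'E'
def Rd(yaw,tilt=0): # tool down, tool x along yaw; tilt>0: body leans along tool +x (deg)
    Y=np.radians(yaw);x=np.array([np.cos(Y),np.sin(Y),0]);z=np.array([0,0,-1.]);y=np.cross(z,x)
    R=np.c_[x,y,z];return R@Ro.from_euler('y',-tilt,degrees=True).as_matrix()
def plan(wps,s=None,ms=58,ma=10):
    """wps: list of (pos,R,closure); prints rows"""
    s=s or r.sense();p=np.array(s['tool_pos']);R=Ro.from_euler('xyz',s['tcp_rot'],degrees=True)
    for q,Q,c in wps:
        Q=Ro.from_matrix(Q);q=np.array(q,float);w=(R.inv()*Q).as_rotvec()
        n=max(1,int(np.ceil(max(np.linalg.norm(q-p)/ms,np.degrees(np.linalg.norm(w))/ma))))
        d=(q-p)/n
        for i in range(n):
            print([[round(v/1e3,4) for v in R.inv().apply(d).tolist()],[round(v,3) for v in (w/n).tolist()],c])
            R=R*Ro.from_rotvec(w/n)
        p=q;print('--')
E
python3 - <<'E'
from h import *
plan([((330,250,300),Rd(115),0),((562,-231,260),Rd(98),0)])
E
```

```text
[[-0.0325, -0.0362, -0.0148], [-0.0, 0.0, 0.113], 0]
[[-0.0363, -0.0323, -0.0148], [-0.0, 0.0, 0.113], 0]
[[-0.0398, -0.028, -0.0148], [-0.0, 0.0, 0.113], 0]
[[-0.0427, -0.0233, -0.0148], [-0.0, 0.0, 0.113], 0]
[[-0.045, -0.0183, -0.0148], [-0.0, 0.0, 0.113], 0]
[[-0.0468, -0.0131, -0.0148], [-0.0, 0.0, 0.113], 0]
[[-0.048, -0.0078, -0.0148], [-0.0, 0.0, 0.113], 0]
--
[[-0.0534, 0.0007, 0.004], [0.0, 0.0, 0.03], 0]
[[-0.0534, 0.0023, 0.004], [0.0, 0.0, 0.03], 0]
[[-0.0533, 0.0039, 0.004], [0.0, 0.0, 0.03], 0]
[[-0.0531, 0.0054, 0.004], [0.0, 0.0, 0.03], 0]
[[-0.0529, 0.007, 0.004], [0.0, 0.0, 0.03], 0]
[[-0.0527, 0.0086, 0.004], [0.0, 0.0, 0.03], 0]
[[-0.0524, 0.0101, 0.004], [0.0, 0.0, 0.03], 0]
[[-0.0521, 0.0117, 0.004], [0.0, 0.0, 0.03], 0]
[[-0.0517, 0.0132, 0.004], [0.0, 0.0, 0.03], 0]
[[-0.0513, 0.0148, 0.004], [0.0, 0.0, 0.03], 0]
--
```

>>> {"api": "play_rows", "payload": {"deltas": [[[-0.0325, -0.036, -0.015], [0, 0, 0.113], 0], [[-0.036, -0.032, -0.015], [0, 0, 0.113], 0], [[-0.04, -0.028, -0.015], [0, 0, 0.113], 0], [[-0.043, -0.023, -0.015], [0, 0, 0.113], 0], [[-0.045, -0.018, -0.015], [0, 0, 0.113], 0], [[-0.047, -0.013, -0.015], [0, 0, 0.113], 0], [[-0.048, -0.008, -0.015], [0, 0, 0.113], 0], [[-0.053, 0.001, 0.004], [0, 0, 0.03], 0]]}}

```text
time: 1.1
tool_pos: [351.8, 191.5, 296.9]
tcp_rot: [-179.6, 0.4, 112.2]
ft_force: [1.4, 0.1, -0.8]
finger_gap: 85.2
```

>>> {"api": "play_rows", "payload": {"deltas": [[[-0.053, 0.002, 0.004], [0, 0, 0.03], 0], [[-0.053, 0.004, 0.004], [0, 0, 0.03], 0], [[-0.053, 0.0055, 0.004], [0, 0, 0.03], 0], [[-0.053, 0.007, 0.004], [0, 0, 0.03], 0], [[-0.053, 0.0085, 0.004], [0, 0, 0.03], 0], [[-0.052, 0.01, 0.004], [0, 0, 0.03], 0], [[-0.052, 0.012, 0.004], [0, 0, 0.03], 0], [[-0.052, 0.013, 0.004], [0, 0, 0.03], 0]]}}

```text
time: 2.1
tool_pos: [530.0, -211.2, 264.9]
tcp_rot: [-179.8, 0.4, 97.9]
ft_force: [0.8, -0.4, 0.3]
finger_gap: 85.3
```

```bash
python3 - <<'E'
from h import *
s=r.sense();print(s)
im=eyes.snapshot('wrist');cv2.imwrite('pics/w1.png',im[...,::-1]);np.save('w1s.npy',np.r_[s['tool_pos'],s['tcp_rot']])
cv2.imwrite('pics/w1v.png',cv2.resize(im[...,::-1],(768,576),interpolation=cv2.INTER_CUBIC))
plan([((562,-231,260),Rd(98),0)])
E
```

```text
{'time': 2.1, 'joint_pos': array([-26.55394379,   1.85995389,  84.15383069,  -0.45819486,
        93.9672994 , -34.51959823]), 'qd': array([-30.61389488,  47.17525247, -43.66253424,   0.20757687,
        -4.12008077, -16.58319423]), 'joint_efforts': array([  1.35862816, -56.65838599, -45.79123378,  -0.38973953,
         0.26124227,   0.53097479]), 'tool_pos': array([ 529.95514491, -211.17076056,  264.9376976 ]), 'tcp_rot': array([-179.75666075,    0.38739837,   97.93470029]), 'ft_force': array([ 0.77307138, -0.36546379,  0.25347876]), 'wrist_torque': array([ 0.02975745, -0.05855495, -0.01375851]), 'finger_gap': 85.28654068624537}
[[-0.0183, 0.0294, 0.0021], [-0.007, 0.008, -0.006], 0]
--
```

View pics/w1v.png

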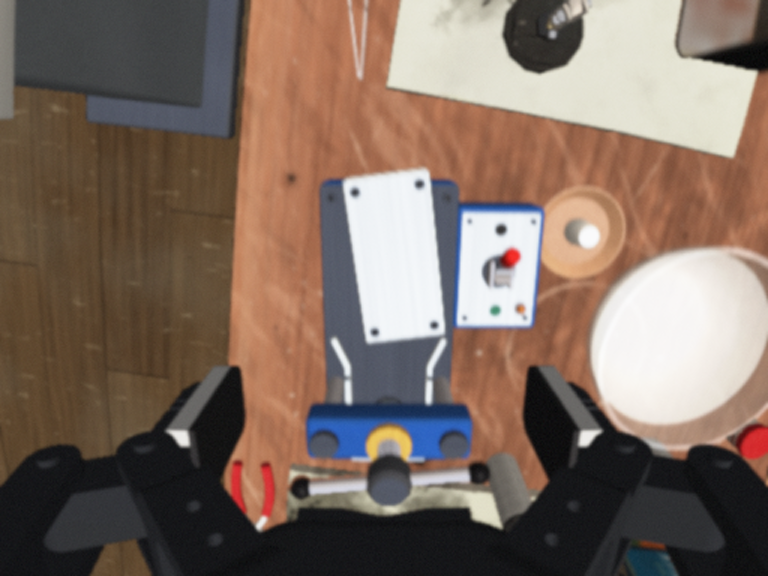

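```bash
python3 - <<'E'
from h import *
np.set_printoptions(precision=1,suppress=True)
a=np.load('w1s.npy');c=cam('wrist',dict(tool_pos=a[:3],tcp_rot=a[3:]))
f=lambda z,*p:onz(c,np.array(p)/1.5,z)
print('mould',f(82,(344,179),(430,169),(444,335),(367,343)))
print('bed',f(50,(321,182),(459,182),(327,395),(452,395)))
print('guide',f(56,(348,385),(431,385),(334,340),(443,342)))
print('bridge top',f(138,(308,430),(470,432)))
for z in (178,182,186):print('balls,hub',f(z,(302,488),(480,473)),f(z+12,(390,478)))
print('knob',f(79,(512,257)),'cheek',f(50,(499,272)),'dots',f(42,(501,229),(495,311)))
print('dish',f(10,(580,232)))
E
```

```text
mould [[ 494.3 -170.3   82. ]
 [ 555.7 -154.4   82. ]
 [ 588.4 -281.9   82. ]
 [ 527.8 -297.5   82. ]]
bed [[ 473.8 -178.    50. ]
 [ 583.5 -162.6   50. ]
 [ 498.6 -368.5   50. ]
 [ 612.4 -352.4   50. ]]
guide [[ 516.6 -352.1   56. ]
 [ 590.4 -341.6   56. ]
 [ 499.5 -310.2   56. ]
 [ 593.6 -298.8   56. ]]
bridge top [[ 492.6 -348.   138. ]
 [ 610.7 -333.   138. ]]
balls,hub [[ 496.1 -366.7  178. ]
 [ 611.8 -337.9  178. ]] [[ 551.9 -340.1  190. ]]
balls,hub [[ 496.5 -363.3  182. ]
 [ 610.5 -334.8  182. ]] [[ 551.4 -336.9  194. ]]
balls,hub [[ 496.9 -359.8  186. ]
 [ 609.1 -331.8  186. ]] [[ 550.9 -333.7  198. ]]
knob [[ 630.1 -211.4   79. ]] cheek [[ 630.6 -231.5   50. ]] dots [[ 626.9 -196.3   42. ]
 [ 636.8 -269.    42. ]]
dish [[ 708.8 -192.9   10. ]]
```

```bash
cat >> h.py <<'E'
O=np.array([552,-345.]);XP=np.array([.132,-.991]);YP=np.array([.991,.132])
def P(x,y,z): return np.r_[O+x*XP+y*YP,z]
YAW=97.6
def toP(p): d=np.array(p)[:2]-O;return d@XP,d@YP,p[2]
E
python3 - <<'E'
from h import *
plan([((529.5,-180,130),Rd(104.5,25),0),((529.5,-180,58),Rd(104.5,25),0)],ms=45)
E
```

```text
[[0.0094, 0.0012, 0.033], [-0.008, -0.107, -0.029], 0]
[[0.0128, 0.0013, 0.0318], [-0.008, -0.107, -0.029], 0]
[[0.0161, 0.0014, 0.0302], [-0.008, -0.107, -0.029], 0]
[[0.0192, 0.0017, 0.0284], [-0.008, -0.107, -0.029], 0]
--
[[0.0152, -0.0, 0.0326], [-0.0, -0.0, -0.0], 0]
[[0.0152, 0.0, 0.0326], [-0.0, -0.0, -0.0], 0]
--
```

>>> {"api": "play_rows", "payload": {"deltas": [[[0.0094, 0.001, 0.033], [-0.008, -0.107, -0.029], 0], [[0.013, 0.001, 0.032], [-0.008, -0.107, -0.029], 0], [[0.016, 0.0015, 0.03], [-0.008, -0.107, -0.029], 0], [[0.019, 0.002, 0.028], [-0.008, -0.107, -0.029], 0], [[0, 0, 0], [0, 0, 0], 0]]}}

```text
time: 2.78
tool_pos: [527.1, -183.0, 122.2]
tcp_rot: [-179.6, 25.6, 104.7]
ft_force: [0.3, 0.4, -0.2]
finger_gap: 85.2
```

```bash
python3 - <<'E'
from h import *
s=r.sense();print(s['tool_pos'],s['tcp_rot'])
plan([((529.5,-180,58),Rd(104.5,25),0)],ms=40)
E
```

```text
[ 527.08976923 -182.99615971  122.2126629 ] [-179.55372295   25.5511864   104.66059188]
[[0.0149, 0.0018, 0.0285], [-0.003, 0.005, 0.001], 0]
[[0.0147, 0.0017, 0.0285], [-0.003, 0.005, 0.001], 0]
--
```

>>> {"api": "play_rows", "payload": {"deltas": [[[0.015, 0.002, 0.0285], [-0.003, 0.005, 0], 0], [[0.015, 0.0015, 0.0285], [-0.003, 0.005, 0], 0], [[0, 0, 0], [0, 0, 0], 0], [[0, 0, 0], [0, 0, 0], 0.5], [[0, 0, 0], [0, 0, 0], 0.5], [[0, 0, 0], [0, 0, 0], 0.5]], "force": 25}}

```text
time: 3.52
tool_pos: [537.2, -183.1, 68.2]
tcp_rot: [179.3, 25.1, 104.1]
ft_force: [0.3, 0.4, -0.1]
finger_gap: 42.8
```

```bash
python3 - <<'E'
from h import *
s=r.sense();print(s['tool_pos'],s['tcp_rot'],s['finger_gap'],toP(s['tool_pos']))
im=eyes.snapshot('wrist');cv2.imwrite('pics/w2.png',im[...,::-1])
E
```

```text
[ 537.15275479 -183.08250021   68.22964567] [179.30513761  25.09732528 104.12996317] 42.762967864699 (np.float64(-162.42007866362732), np.float64(6.659489966194842), np.float64(68.22964567498252))
```

View pics/w2.png

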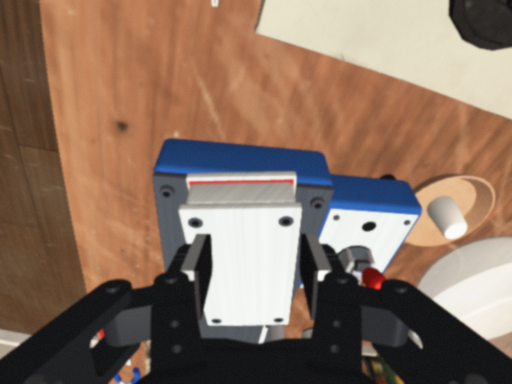

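```bash
python3 - <<'E'
from h import *
np.set_printoptions(precision=1,suppress=True)
s=r.sense();c=cam('wrist');R=Ro.from_euler('xyz',s['tcp_rot'],degrees=True).as_matrix()
print(s['tool_pos'],s['finger_gap'])
for z in(0,-6,-12,-19):print(z,proj(c,[s['tool_pos']+R@np.array([x,y,z]) for x in(11,-11) for y in(-21.4,21.4)]).tolist())
print(onz(c,[(180,208),(300,205),(287,326),(207,326)],82))
E
```

```text
[ 537.3 -183.1   68.3] 43.29666858877368
0 [[218.72590307967744, 204.03958100169692], [292.2053936807366, 204.06211580417954], [219.98060179362062, 238.5397193368459], [290.94804423110213, 238.56404914928078]]
-6 [[217.55493492731875, 207.49682563900686], [293.3579000309138, 207.52037315906105], [218.89823541505544, 242.91456338812418], [292.0126053484177, 242.94002082640483]]
-12 [[216.308542831528, 211.179278824236], [294.58464798210684, 211.2039337252054], [217.74990840478128, 247.55997368228503], [293.1420437817356, 247.58666336659064]]
-19 [[214.7491482219171, 215.79017460690903], [296.1194756135964, 215.8162591443309], [216.31872165454192, 253.35541712600815], [294.54969209093576, 253.3836959983546]]
[[ 493.6 -168.2   82. ]
 [ 552.2 -151.5   82. ]
 [ 588.4 -281.7   82. ]
 [ 526.4 -296.4   82. ]]
```

```bash
python3 - <<'E'
import cv2
a=cv2.imread('pics/w2.png')[180:340,140:380];cv2.imwrite('pics/w2c.png',cv2.resize(a,None,fx=3.3,fy=3.3,interpolation=cv2.INTER_CUBIC))
E
```

```text
(no output)
```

View pics/w2c.png

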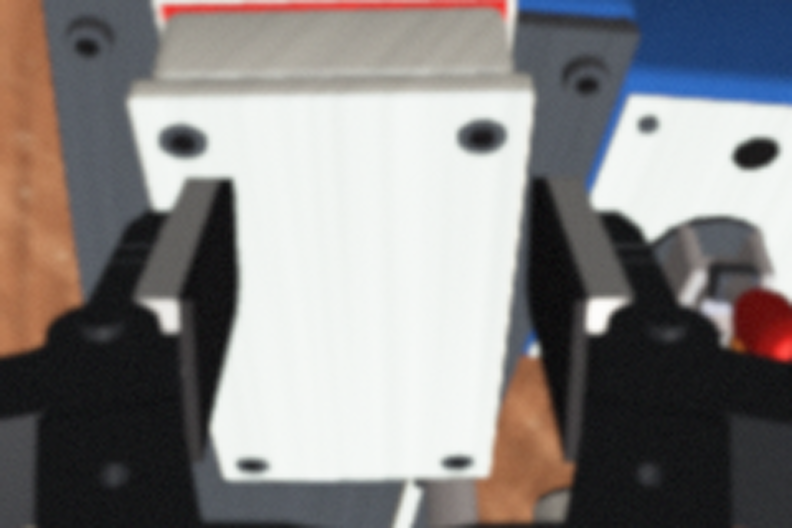

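```bash
python3 - <<'E'
from h import *
plan([((534.7,-199.6,60),Rd(104.5,25),0),((534.7,-199.6,34),Rd(104.5,25),0)],ms=14)
E
```

```text
[[-0.0052, -0.0033, 0.007], [0.005, 0.001, -0.003], 0]
[[-0.0052, -0.0033, 0.007], [0.005, 0.001, -0.003], 0]
--
[[0.0055, -0.0, 0.0118], [0.0, 0.0, 0.0], 0]
[[0.0055, 0.0, 0.0118], [0.0, 0.0, 0.0], 0]
--
```

>>> {"api": "play_rows", "payload": {"deltas": [[[-0.005, -0.0035, 0.004], [0.005, 0, -0.003], 0], [[-0.005, -0.0035, 0.007], [0.005, 0, -0.003], 0], [[0, 0, 0], [0, 0, 0], 0], [[0.0055, 0, 0.012], [0, 0, 0], 0], [[0.0055, 0, 0.012], [0, 0, 0], 0], [[0, 0, 0], [0, 0, 0], 0]]}}

```text
time: 4.32
tool_pos: [533.0, -199.3, 33.2]
tcp_rot: [-179.9, 25.1, 104.6]
ft_force: [0.1, 0.3, 1.0]
finger_gap: 85.6
```

```bash
python3 - <<'E'
from h import *
s=r.sense();print(s['tool_pos'],s['tcp_rot'],s['finger_gap'],s['ft_force'])
im=eyes.snapshot('wrist');cv2.imwrite('pics/w3.png',im[...,::-1])
E
```

```text
[ 532.9590232  -199.26543508   33.23961371] [-179.85618991   25.06954805  104.56223617] 85.57975919669342 [0.10782115 0.28731621 0.96662485]
```

View pics/w3.png

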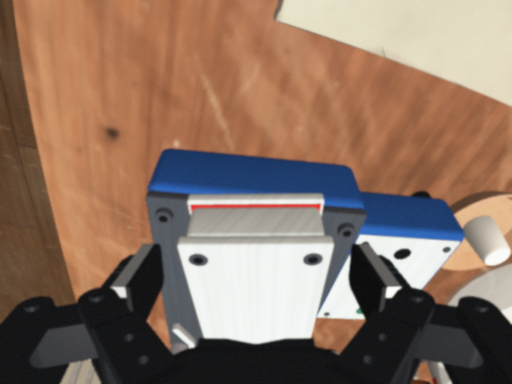

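>>> {"api": "play_rows", "payload": {"deltas": [[[0.0045, 0, 0.01], [0, 0, 0], 0], [[0, 0, 0], [0, 0, 0], 0], [[0, 0, 0], [0, 0, 0], 0.5], [[0, 0, 0], [0, 0, 0], 0.5], [[0, 0, 0], [0, 0, 0], 0.5]], "force": 25}}

```text
time: 5.0
tool_pos: [533.8, -199.4, 22.7]
tcp_rot: [-179.9, 25.1, 104.5]
ft_force: [-0.7, -0.6, -2.3]
finger_gap: 63.4
```

```bash
python3 - <<'E'
from h import *
s=r.sense();print(s['tool_pos'],s['tcp_rot'],s['finger_gap'],s['ft_force'],toP(s['tool_pos']))
# with 64mm grip at mould-x -45: slide so mould centre at press (-60,0), yaw aligned
p=np.array(s['tool_pos']);z=p[2]+1
q=np.array(toP(p))
R=Rd(YAW,25)
# mould centre now -> offset of tcp from mould centre along tool
m=np.array([541.5,-226]);d=p[:2]-m;ux=np.array([.25,-.968]);along=d@ux;print('along',along,'lat',d@np.array([.968,.25]))
plan([(P(-80+along,1,z),R,.5)],ms=12)
E
```

```text
[ 533.82878262 -199.35917737   22.70551225] [-179.93770309   25.10352857  104.54580176] 63.408851993603825 [-0.72795104 -0.60146898 -2.25278636] (np.float64(-146.72865592081655), np.float64(1.216912168580786), np.float64(22.70551224915677))
along -27.706120650563918 lat -0.7655327613361296
[[-0.0089, -0.0012, 0.0039], [0.013, 0.0, 0.027], 0.5]
[[-0.0089, -0.0009, 0.0039], [0.013, 0.0, 0.027], 0.5]
[[-0.0089, -0.0006, 0.0039], [0.013, 0.0, 0.027], 0.5]
[[-0.009, -0.0004, 0.0039], [0.013, 0.0, 0.027], 0.5]
--
```

>>> {"api": "play_rows", "payload": {"deltas": [[[-0.009, -0.0012, 0.0038], [0.013, 0, 0.027], 0.5], [[-0.009, -0.001, 0.0038], [0.013, 0, 0.027], 0.5], [[-0.009, -0.0006, 0.0038], [0.013, 0, 0.027], 0.5], [[-0.009, -0.0004, 0.0038], [0.013, 0, 0.027], 0.5], [[0, 0, 0], [0, 0, 0], 0.5]]}}

```text
time: 5.62
tool_pos: [538.6, -241.3, 23.7]
tcp_rot: [-179.8, 25.1, 97.2]
ft_force: [-0.2, 0.1, -3.1]
finger_gap: 63.4
```

```bash
python3 - <<'E'
from h import *
s=r.sense();p=s['tool_pos'];print(p,s['tcp_rot'],s['finger_gap'],s['ft_force'],np.add(toP(p),[27.7,0,0]))
plan([(P(-50-27.7,0.7,22.7),Rd(YAW,25),.5)],ms=12)
E
```

```text
[ 538.61580018 -241.27143726   23.68409786] [-179.81880268   25.07498286   97.18002034] 63.4299922968167 [-0.23772046  0.08561084 -3.13015073] [-76.86172005   0.42842826  23.68409786]
[[-0.008, 0.0002, 0.0041], [-0.002, 0.0, -0.002], 0.5]
[[-0.008, 0.0001, 0.0041], [-0.002, 0.0, -0.002], 0.5]
[[-0.008, 0.0001, 0.0041], [-0.002, 0.0, -0.002], 0.5]
--
```

>>> {"api": "play_rows", "payload": {"deltas": [[[-0.008, 0, 0.004], [-0.002, 0, -0.002], 0.5], [[-0.008, 0, 0.004], [-0.002, 0, -0.002], 0.5], [[-0.008, 0, 0.004], [-0.002, 0, -0.002], 0.5], [[0, 0, 0], [0, 0, 0], 0.5]]}}

```text
time: 6.12
tool_pos: [542.1, -269.8, 23.0]
tcp_rot: [180.0, 25.1, 97.6]
ft_force: [0.1, -0.3, -3.1]
finger_gap: 63.3
```

```bash
python3 - <<'E'
from h import *
s=r.sense();p=s['tool_pos'];print(p,s['tcp_rot'],s['finger_gap'],s['ft_force'],s['wrist_torque'],np.add(toP(p),[27.7,0,0]))
im=eyes.snapshot('wrist');cv2.imwrite('pics/w4.png',im[...,::-1])
E
```

```text
[ 542.13147115 -269.81916389   22.97722301] [179.99750934  25.08699929  97.6293117 ] 63.259572992383355 [ 0.07247122 -0.27581328 -3.13524573] [0.28134695 0.05345916 0.05507535] [-48.1068544    0.14415828  22.97722301]
```

View pics/w4.png

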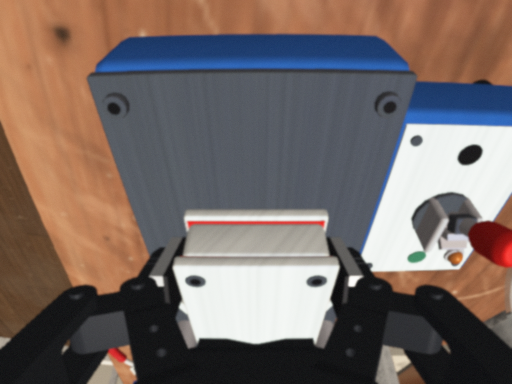

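>>> {"api": "play_rows", "payload": {"deltas": [[[-0.007, 0, 0.0033], [0, 0, 0], 0.5], [[-0.007, 0, 0.0033], [0, 0, 0], 0.5], [[-0.007, 0, 0.0033], [0, 0, 0], 0.5], [[0, 0, 0], [0, 0, 0], 0.5]]}}

```text
time: 6.68
tool_pos: [545.5, -293.9, 23.0]
tcp_rot: [-180.0, 25.1, 97.7]
ft_force: [0.5, 0.5, -2.5]
finger_gap: 63.5
```

```bash
python3 - <<'E'
from h import *
s=r.sense();p=s['tool_pos'];print(p,s['tcp_rot'],s['finger_gap'],s['ft_force'],s['wrist_torque'],np.add(toP(p),[27.7,0,0]))
R=Rd(YAW,25)
y=toP(p)[1];x=toP(p)[0]
plan([(P(x,y,p[2]),R,0),(P(x-17,y,p[2]+36),R,0),(P(x-65,y,p[2]+36),R,1),(P(x-65,y,30),R,1)],ms=40)
E
```

```text
[ 545.49241316 -293.89617697   22.95735282] [-179.99931246   25.08476656   97.66461904] 63.46995204265359 [ 0.45790539  0.4962506  -2.52231224] [ 0.30647451 -0.00925848  0.05913182] [-23.80289009   0.29668608  22.95735282]
[[-0.0, -0.0, 0.0], [0.0, 0.001, 0.001], 0]
--
[[0.0002, 0.0, -0.0398], [-0.0, -0.0, -0.0], 0]
--
[[0.0217, 0.0, -0.0101], [-0.0, -0.0, -0.0], 1]
[[0.0217, 0.0, -0.0101], [-0.0, -0.0, -0.0], 1]
--
[[0.0122, -0.0, 0.0262], [-0.0, -0.0, -0.0], 1]
--
```

>>> {"api": "play_rows", "payload": {"deltas": [[[0, 0, 0], [0, 0, 0], 0], [[0, 0, 0], [0, 0, 0], 0], [[0, 0, -0.04], [0, 0, 0], 0], [[0.022, 0, -0.01], [0, 0, 0], 1], [[0.022, 0, -0.01], [0, 0, 0], 1], [[0, 0, 0], [0, 0, 0], 1], [[0.012, 0, 0.024], [0, 0, 0], 1], [[0, 0, 0], [0, 0, 0], 1]]}}

```text
time: 7.68
tool_pos: [539.0, -227.8, 35.4]
tcp_rot: [179.7, 25.2, 97.6]
ft_force: [0.5, -0.1, 0.0]
finger_gap: 0.2
```

```bash
python3 - <<'E'
from h import *
s=r.sense();p=s['tool_pos'];print(p,s['tcp_rot'],s['finger_gap'],s['ft_force'],toP(p))
im=eyes.snapshot('wrist');cv2.imwrite('pics/w5.png',im[...,::-1])
R=Rd(YAW,25);c=cam('wrist')
plan([(P(-65,0.3,33),R,1)],ms=15)
E
```

```text
[ 538.98434316 -227.754697     35.41298931] [179.71676163  25.244701    97.61875586] 0.1835511902480954 [ 0.4660805  -0.14329709  0.03497048] (np.float64(-117.90816197530759), np.float64(2.57786406832043), np.float64(35.412989308004796))
[[-0.0113, -0.001, 0.0066], [0.002, 0.001, -0.0], 1]
[[-0.0113, -0.001, 0.0066], [0.002, 0.001, -0.0], 1]
[[-0.0113, -0.001, 0.0066], [0.002, 0.001, -0.0], 1]
[[-0.0113, -0.001, 0.0065], [0.002, 0.001, -0.0], 1]
--
```

View pics/w5.png

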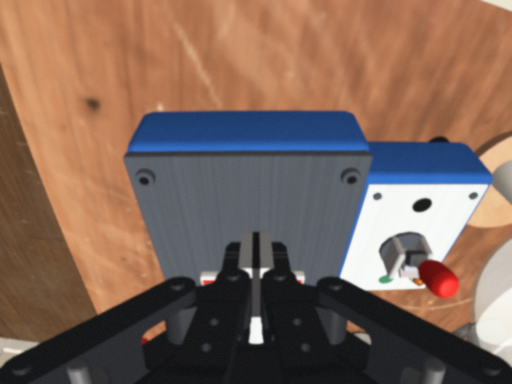

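>>> {"api": "play_rows", "payload": {"deltas": [[[-0.011, -0.001, 0.0056], [0, 0, 0], 1], [[-0.011, -0.001, 0.0052], [0, 0, 0], 1], [[-0.011, -0.001, 0.0052], [0, 0, 0], 1], [[-0.009, 0, 0.0042], [0, 0, 0], 1], [[-0.007, 0, 0.0033], [0, 0, 0], 1], [[-0.007, 0, 0.0033], [0, 0, 0], 1]]}}

```text
time: 8.48
tool_pos: [547.1, -289.3, 39.3]
tcp_rot: [179.3, 24.8, 97.3]
ft_force: [-24.9, 85.5, 43.1]
finger_gap: -0.0
```

```bash
python3 - <<'E'
from h import *
s=r.sense();p=s['tool_pos'];print(p,s['tcp_rot'],s['finger_gap'],s['ft_force'],toP(p))
E
```

```text
[ 547.12212757 -289.30891464   39.30879584] [179.341261    24.81436398  97.29012477] -0.008471574829328529 [-24.91831426  85.45772261  43.10356784] (np.float64(-55.833744752332535), np.float64(2.5172516902648767), np.float64(39.30879584177094))
```

>>> {"api": "play_rows", "payload": {"deltas": [[[0.003, 0, -0.002], [0, 0, 0], 1], [[0.0, 0, 0], [0, 0, 0], 1]]}}

```text
time: 8.72
tool_pos: [547.1, -284.5, 40.0]
tcp_rot: [179.3, 24.7, 97.4]
ft_force: [0.4, -0.5, -0.3]
finger_gap: 0.1
```

```bash
python3 - <<'E'
from h import *
s=r.sense();p=s['tool_pos'];print(p,s['tcp_rot'],s['ft_force'],toP(p))
for n in('wrist','top','side'):
    im=eyes.snapshot(n);cv2.imwrite(f'pics/{n}6.png',im[...,::-1])
a=cv2.imread('pics/top6.png')[165:245,285:390];b=cv2.imread('pics/wrist6.png')[180:340,140:380]
cv2.imwrite('pics/b.png',np.hstack([cv2.resize(a,None,fx=4,fy=4,interpolation=cv2.INTER_CUBIC),cv2.resize(b,(360,320))[:320]]))
E
```

```text
[ 547.1274125  -284.48337223   39.98771836] [179.33214076  24.7460303   97.37084939] [ 0.38025992 -0.53313466 -0.34865991] (np.float64(-60.61515967004371), np.float64(3.159460648830568), np.float64(39.98771836428849))
```

View pics/b.png

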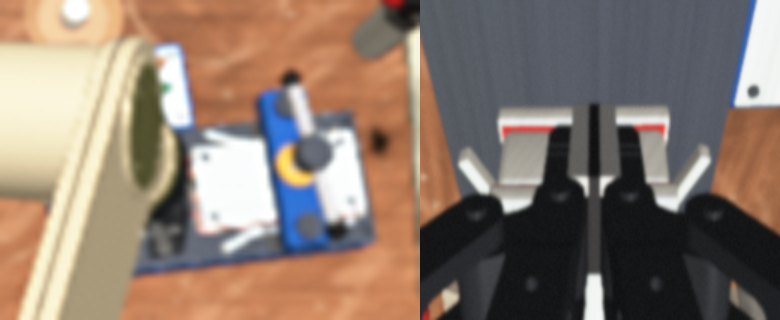

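```bash
python3 - <<'E'
from h import *
s=r.sense();c=cam('wrist');f=lambda u,v:((u-420)/1.5+140,v/1.5+180)
for z,q in((50,[(499,107),(668,107)]),(52,[(500,116),(668,116)]),(82,[(500,186),(665,186)])):
    print([np.round(toP(x),1).tolist() for x in onz(c,[f(*k) for k in q],z)])
ct=cam('top')
g=lambda u,v:(285+u/4,165+v/4)
print([np.round(toP(x),1).tolist() for x in onz(ct,[g(191,145),g(205,230)],82)],[np.round(toP(x),1).tolist() for x in onz(ct,[g(360,135),g(373,235)],50)])
E
```

```text
[[-45.1, -35.0, 50.0], [-44.3, 32.9, 50.0]]
[[-41.8, -34.8, 52.0], [-41.0, 33.0, 52.0]]
[[-40.1, -31.2, 82.0], [-39.2, 28.5, 82.0]]
[[-65.1, 33.3, 82.0], [-64.6, -36.2, 82.0]] [[85.0, 32.0, 50.0], [80.7, -52.1, 50.0]]
```

```bash
python3 - <<'E'
from h import *
s=r.sense();c=cam('wrist');f=lambda u,v:((u-420)/1.5+140,v/2+180)
for z,q in((50,[(499,107),(668,107)]),(82,[(500,186),(665,186)])):
    print([np.round(toP(x),1).tolist() for x in onz(c,[f(*k) for k in q],z)])
plan([(P(-110,3,110),Rd(YAW,25),1),(P(-60,0,205),Rd(125,0),.5),(P(1,0,200),Rd(140,0),.18)])
E
```

```text
[[-61.3, -32.8, 50.0], [-60.6, 31.2, 50.0]]
[[-69.4, -27.2, 82.0], [-68.8, 25.4, 82.0]]
[[0.008, 0.0005, -0.0423], [0.005, -0.002, -0.002], 1]
[[0.0079, 0.0003, -0.0423], [0.005, -0.002, -0.002], 1]
--
[[-0.0214, -0.0008, -0.0162], [-0.026, 0.107, -0.118], 0.5]
[[-0.0193, -0.0027, -0.0185], [-0.026, 0.107, -0.118], 0.5]
[[-0.0168, -0.0043, -0.0205], [-0.026, 0.107, -0.118], 0.5]
[[-0.0139, -0.0056, -0.0223], [-0.026, 0.107, -0.118], 0.5]
--
[[-0.0271, -0.014, 0.0025], [0.0, 0.0, -0.131], 0.18]
[[-0.025, -0.0175, 0.0025], [0.0, 0.0, -0.131], 0.18]
--
```

>>> {"api": "play_rows", "payload": {"deltas": [[[0.008, 0, -0.042], [0, 0, 0], 1], [[0.008, 0, -0.042], [0, 0, 0], 1], [[-0.021, -0.001, -0.016], [-0.026, 0.107, -0.118], 0.5], [[-0.019, -0.003, -0.0185], [-0.026, 0.107, -0.118], 0.5], [[-0.017, -0.004, -0.0205], [-0.026, 0.107, -0.118], 0.5], [[-0.014, -0.0056, -0.022], [-0.026, 0.107, -0.118], 0.5], [[0, 0, 0], [0, 0, 0], 0.18]]}}

```text
time: 9.75
tool_pos: [541.2, -288.0, 206.4]
tcp_rot: [179.4, -0.2, 125.6]
ft_force: [-0.2, 0.2, -0.7]
finger_gap: 59.9
```

```bash
python3 - <<'E'
from h import *
np.set_printoptions(precision=1,suppress=True)
s=r.sense();p=s['tool_pos'];print(p,s['tcp_rot'],s['finger_gap'],toP(p))
c=cam('wrist');im=eyes.snapshot('wrist');cv2.imwrite('pics/w7.png',im[...,::-1])
print(proj(c,[P(0,0,194),[497,-361,184],[610,-333,184],P(0,0,82)]))
plan([(P(1,0,200),Rd(140,0),.18)])
E
```

```text
[ 541.2 -288.   206.4] [179.4  -0.2 125.6] 59.89234609977065 (np.float64(-57.87641532494767), np.float64(-3.1936822298410252), np.float64(206.3657724290959))
[[219.9 286.5]
 [143.  254.4]
 [295.9 306.3]
 [230.3 223.9]]
[[-0.0275, -0.0126, 0.0022], [0.005, -0.001, -0.126], 0.18]
[[-0.0257, -0.016, 0.0023], [0.005, -0.001, -0.126], 0.18]
--
```

View pics/w7.png

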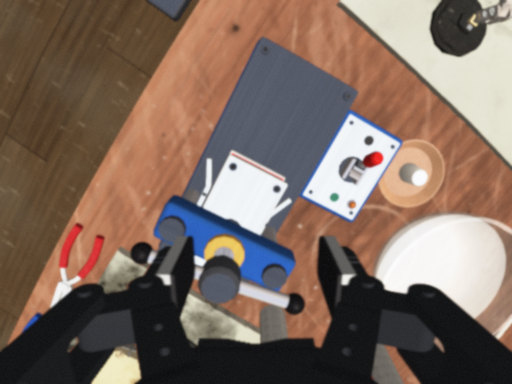

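```bash
python3 - <<'E'
from h import *
np.set_printoptions(precision=1,suppress=True)
a=np.load('w1s.npy');c1=cam('wrist',dict(tool_pos=a[:3],tcp_rot=a[3:]));c=cam('wrist')
b1=twov(c1,(201.3,325.3),c,(142,253));b2=twov(c1,(320,315.3),c,(295,303));k=twov(c1,(341.3,171.3),c,(373,158))
print(b1,b2,(b1+b2)/2,toP((b1+b2)/2),np.degrees(np.arctan2(*(b2-b1)[1::-1])));print('knob',k,toP(k))
for w,pt,z in(('mould rear',[(232,152),(287,183)],82),('dots',[(369,141),(334,197)],42),('hub',[(219,285)],195),('bedfront',[(264,38),(357,92)],50),('bridge ends',[(172,198),(155,232),(294,252),(285,290)],138)):
    print(w,[np.round(toP(x),1).tolist() for x in onz(c,pt,z)])
E
```

```text
[ 496.5 -351.2  195.2] [ 606.7 -329.1  186.9] [ 551.6 -340.2  191. ] (np.float64(-4.844498044002527), np.float64(0.24801091407423614), np.float64(191.03533129362492)) 11.346901057300402
knob [ 625.5 -208.9   85.8] (np.float64(-125.19651309514201), np.float64(90.76773740558158), np.float64(85.82285625940072))
mould rear [[-68.0, -32.0, 82.0], [-65.9, 28.8, 82.0]]
dots [[-140.6, 93.1, 42.0], [-69.0, 92.5, 42.0]]
hub [[-4.0, -1.9, 195.0]]
bedfront [[-176.2, -54.6, 50.0], [-176.1, 52.1, 50.0]]
bridge ends [[-22.5, -59.1, 138.0], [11.4, -59.9, 138.0], [-26.5, 51.3, 138.0], [9.5, 63.0, 138.0]]
```

```bash
python3 - <<'E'
from h import *
plan([(P(-2,0,200),Rd(142,0),.18),(P(-2,0,129),Rd(142,0),.18)],ms=38)
E
```

```text
[[-0.0262, -0.0119, 0.0022], [0.005, -0.001, -0.144], 0.18]
[[-0.0242, -0.0156, 0.0023], [0.005, -0.001, -0.144], 0.18]
--
[[0.0, -0.0, 0.0355], [0.0, 0.0, -0.0], 0.18]
[[0.0, -0.0, 0.0355], [0.0, 0.0, -0.0], 0.18]
--
```

>>> {"api": "play_rows", "payload": {"deltas": [[[-0.026, -0.012, 0.002], [0.005, 0, -0.144], 0.18], [[-0.024, -0.0155, 0.002], [0.005, 0, -0.144], 0.18], [[0, 0, 0], [0, 0, 0], 0.18], [[0, 0, 0], [0, 0, 0], 0.18]]}}

```text
time: 10.3
tool_pos: [550.0, -339.3, 195.1]
tcp_rot: [-179.8, -0.3, 142.1]
ft_force: [-0.2, -0.4, -0.2]
finger_gap: 69.8
```

```bash
python3 - <<'E'
from h import *
s=r.sense();p=s['tool_pos'];print(p,s['tcp_rot'],s['finger_gap'],toP(p),s['joint_pos'],s['ft_force'],s['wrist_torque'])
plan([(P(-2,0,160),Rd(142,0),.18),(P(-2,0,129),Rd(142,0),.18)],ms=15)
E
```

```text
[ 549.9871707  -339.28425008  195.08492062] [-179.822857     -0.34582316  142.11820858] 69.78893605481002 (np.float64(-5.930001636780534), np.float64(-1.2402348512329446), np.float64(195.0849206224555)) [-36.11146327  15.03387549  76.91569527  -0.16643971  88.40156651
 -88.22505391] [-0.1914764  -0.37598412 -0.1777092 ] [ 0.00130115  0.01338492 -0.01689881]
[[-0.0013, -0.0006, 0.0117], [-0.001, -0.002, 0.001], 0.18]
[[-0.0013, -0.0006, 0.0117], [-0.001, -0.002, 0.001], 0.18]
[[-0.0012, -0.0006, 0.0117], [-0.001, -0.002, 0.001], 0.18]
--
[[0.0, -0.0, 0.0103], [0.0, 0.0, -0.0], 0.18]
[[0.0, -0.0, 0.0103], [0.0, 0.0, -0.0], 0.18]
[[0.0, -0.0, 0.0103], [0.0, 0.0, -0.0], 0.18]
--
```

>>> {"api": "play_rows", "payload": {"deltas": [[[-0.0015, -0.0006, 0.014], [-0.001, -0.002, 0], 0.18], [[-0.0015, -0.0006, 0.014], [-0.001, -0.002, 0], 0.18], [[-0.001, -0.0006, 0.014], [-0.001, -0.002, 0], 0.18], [[0, 0, 0.01], [0, 0, 0], 0.18], [[0, 0, 0.01], [0, 0, 0], 0.18], [[0, 0, 0], [0, 0, 0], 0.18]]}}

```text
time: 11.05
tool_pos: [551.0, -340.0, 126.7]
tcp_rot: [-180.0, -0.1, 142.0]
ft_force: [0.7, -0.1, -0.8]
finger_gap: 69.8
```

```bash
python3 - <<'E'
from h import *
s=r.sense();p=s['tool_pos'];print(p,s['tcp_rot'],s['finger_gap'],toP(p),s['ft_force'],s['wrist_torque'])
im=eyes.snapshot('wrist');cv2.imwrite('pics/w8.png',im[...,::-1])
im=eyes.snapshot('side');cv2.imwrite('pics/s8.png',im[...,::-1])
E
```

```text
[ 551.0466836  -340.03150305  126.6575749 ] [-1.79989204e+02 -1.39589356e-01  1.42034611e+02] 69.79802045441757 (np.float64(-5.049618239860063), np.float64(-0.2888949535301229), np.float64(126.65757490185189)) [ 0.65843651 -0.102987   -0.75678874] [ 0.03246154 -0.00564879 -0.03397746]
```

>>> {"api": "play_rows", "payload": {"deltas": [[[-0.0018, -0.0018, 0], [0, 0, 0.15], 0.18], [[0, 0, 0], [0, 0, 0.15], 0.18], [[0, 0, 0], [0, 0, 0.15], 0.18], [[0, 0, 0], [0, 0, 0.15], 0.18]]}}

```text
time: 11.65
tool_pos: [554.0, -345.9, 132.0]
tcp_rot: [179.8, 0.4, 106.6]
ft_force: [0.2, -1.3, -1.0]
finger_gap: 69.6
```

```bash
python3 - <<'E'
from h import *
s=r.sense();p=s['tool_pos'];print(p,s['tcp_rot'],toP(p),s['ft_force'],s['wrist_torque'],s['joint_pos'][5])
E
```

```text
[ 553.96954363 -345.86073649  131.97986472] [179.82271348   0.36402347 106.60781436] (np.float64(1.1129696202374508), np.float64(1.8382005251562594), np.float64(131.97986471857163)) [ 0.23421397 -1.28605388 -1.03800024] [-0.2702988  -0.01156542  0.03975372] -53.02404020834079
```

>>> {"api": "play_rows", "payload": {"deltas": [[[0, 0, 0.002], [0, 0, 0.15], 0.18], [[0, 0, 0.0015], [0, 0, 0.15], 0.18], [[0, 0, 0.0015], [0, 0, 0.15], 0.18], [[0, 0, 0.0015], [0, 0, 0.15], 0.18], [[0, 0, 0.0015], [0, 0, 0.15], 0.18], [[0, 0, 0.0015], [0, 0, 0.15], 0.18]]}}

```text
time: 12.4
tool_pos: [555.1, -350.6, 129.5]
tcp_rot: [179.1, 0.3, 53.2]
ft_force: [-2.7, -0.3, 1.4]
finger_gap: 70.1
```

```bash
python3 - <<'E'
from h import *
s=r.sense();p=s['tool_pos'];print(p,s['tcp_rot'],toP(p),s['ft_force'],s['wrist_torque'],s['joint_pos'][5])
im=eyes.snapshot('wrist');cv2.imwrite('pics/w9.png',im[...,::-1])
cv2.imwrite('pics/w89.png',np.hstack([cv2.imread('pics/w8.png')[170:384,80:432],cv2.imread('pics/w9.png')[170:384,80:432]]))
E
```

```text
[ 555.13598063 -350.62876122  129.5199457 ] [179.08377563   0.29862628  53.19533653] (np.float64(5.992051817068675), np.float64(2.3647603268562998), np.float64(129.519945702112)) [-2.65491845 -0.27480509  1.36527357] [0.03849471 0.39219417 0.03768445] 0.2846586575081308
```

View pics/w89.png

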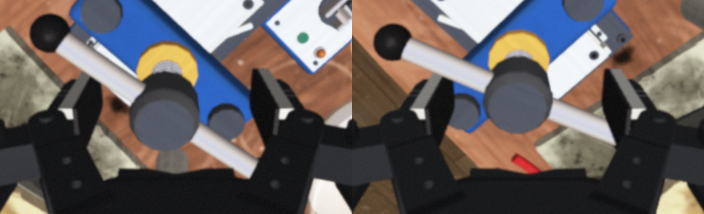

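>>> {"api": "play_rows", "payload": {"deltas": [[[0.002, -0.003, 0.001], [0, 0, 0.15], 0.18], [[0.0015, -0.003, 0.001], [0, 0, 0.15], 0.18], [[0, 0, 0.001], [0, 0, 0.15], 0.18], [[0, 0, 0.001], [0, 0, 0.15], 0.18], [[0, 0, 0.001], [0, 0, 0.15], 0.18], [[0, 0, 0.001], [0, 0, 0.15], 0.18]]}}

```text
time: 13.2
tool_pos: [553.8, -346.5, 127.9]
tcp_rot: [178.9, -0.7, 0.4]
ft_force: [-1.8, 1.7, 0.4]
finger_gap: 70.0
```

```bash
cat > st.py <<'E'
from h import *
np.set_printoptions(precision=2,suppress=True)
s=r.sense();p=s['tool_pos'];print(s['time'],np.array(p),np.array(s['tcp_rot']),np.array(toP(p)),s['ft_force'],s['wrist_torque'],'j6',s['joint_pos'][5],s['finger_gap'])
R=Ro.from_euler('xyz',s['tcp_rot'],degrees=True).as_matrix()
print('to axis, tool frame mm',R.T@(P(-2,0,p[2])-p), 'Tz at tool axis')
E
python3 st.py
```

```text
13.2 [ 553.81 -346.51  127.9 ] [178.93  -0.74   0.44] [  1.73   1.59 127.9 ] [-1.79  1.7   0.38] [0.05 0.23 0.09] j6 53.356567343729914 70.03926594044532
to axis, tool frame mm [-2.04 -3.5  -0.09] Tz at tool axis
```

>>> {"api": "play_rows", "payload": {"deltas": [[[-0.001, -0.0015, 0.0005], [0, 0, 0.15], 0.18], [[-0.001, -0.001, 0.0005], [0, 0, 0.15], 0.18], [[0, -0.0005, 0.0005], [0, 0, 0.15], 0.18], [[0, -0.0005, 0.0005], [0, 0, 0.15], 0.18], [[0, 0, 0.0005], [0, 0, 0.15], 0.18], [[0, 0, 0.0005], [0, 0, 0.15], 0.18], [[0, 0, 0.0005], [0, 0, 0.15], 0.18], [[0, 0, 0.0005], [0, 0, 0.15], 0.18]]}}

```text
time: 14.2
tool_pos: [556.3, -347.8, 130.2]
tcp_rot: [-179.3, -2.0, -69.4]
ft_force: [-1.1, -1.2, -0.9]
finger_gap: 70.2
```

```bash
python3 st.py
```

```text
14.2 [ 556.29 -347.83  130.2 ] [-179.32   -1.98  -69.43] [  3.37   3.88 130.2 ] [-1.1  -1.21 -0.91] [-0.2   0.09  0.02] j6 123.33449150145181 70.21305047167104
to axis, tool frame mm [-6.1   2.57 -0.24] Tz at tool axis
```

>>> {"api": "play_rows", "payload": {"deltas": [[[-0.002, 0.001, 0.001], [0, 0, 0.15], 0.18], [[-0.002, 0.001, 0.001], [0, 0, 0.13], 0.18], [[0, 0, 0], [0, 0, 0], 0.18], [[0, 0, 0], [0, 0, -0.12], 0.18], [[0, 0, -0.02], [0, 0, 0], 0.18], [[0, 0, -0.02], [0, 0, 0], 0.18]]}}

```text
time: 14.95
tool_pos: [553.5, -344.8, 172.7]
tcp_rot: [-178.9, -2.1, -78.1]
ft_force: [0.1, -0.9, 0.4]
finger_gap: 70.1
```

```bash
python3 st.py;python3 - <<'E'
from h import *
y=r.sense()['tcp_rot'][2]
plan([(P(-2,0,175),Rd(y+90),.18),(P(-2,0,175),Rd(y+180),.18)])
E
```

```text
14.95 [ 553.54 -344.82  172.7 ] [-178.87   -2.06  -78.13] [  0.02   1.55 172.7 ] [ 0.09 -0.92  0.38] [0.02 0.03 0.02] j6 132.0649404196339 70.06999892679424
to axis, tool frame mm [-2.13  1.39 -0.1 ] Tz at tool axis
[[-0.0002, 0.0001, -0.0002], [0.001, -0.004, -0.157], 0.18]
[[-0.0002, 0.0001, -0.0002], [0.001, -0.004, -0.157], 0.18]
[[-0.0002, 0.0001, -0.0002], [0.001, -0.004, -0.157], 0.18]
[[-0.0002, 0.0, -0.0002], [0.001, -0.004, -0.157], 0.18]
[[-0.0002, -0.0, -0.0002], [0.001, -0.004, -0.157], 0.18]
[[-0.0002, -0.0001, -0.0002], [0.001, -0.004, -0.157], 0.18]
[[-0.0002, -0.0001, -0.0002], [0.001, -0.004, -0.157], 0.18]
[[-0.0002, -0.0001, -0.0002], [0.001, -0.004, -0.157], 0.18]
[[-0.0002, -0.0002, -0.0002], [0.001, -0.004, -0.157], 0.18]
[[-0.0002, -0.0002, -0.0002], [0.001, -0.004, -0.157], 0.18]
--
[[0.0, 0.0, 0.0], [-0.0, 0.0, -0.175], 0.18]
[[0.0, 0.0, 0.0], [-0.0, 0.0, -0.175], 0.18]
[[0.0, 0.0, 0.0], [-0.0, 0.0, -0.175], 0.18]
[[0.0, 0.0, 0.0], [-0.0, 0.0, -0.175], 0.18]
[[0.0, 0.0, 0.0], [-0.0, 0.0, -0.175], 0.18]
[[0.0, 0.0, 0.0], [-0.0, 0.0, -0.175], 0.18]
[[0.0, 0.0, 0.0], [-0.0, 0.0, -0.175], 0.18]
[[0.0, 0.0, 0.0], [-0.0, 0.0, -0.175], 0.18]
[[0.0, 0.0, 0.0], [-0.0, 0.0, -0.175], 0.18]
--
```

>>> {"api": "play_rows", "payload": {"deltas": [[[0, 0, 0], [0.002, -0.005, -0.175], 0.18], [[0, 0, 0], [0.002, -0.005, -0.175], 0.18], [[0, 0, 0], [0.002, -0.005, -0.175], 0.18], [[0, 0, 0], [0.002, -0.005, -0.175], 0.18], [[0, 0, 0], [0.002, -0.005, -0.175], 0.18], [[0, 0, 0], [0.002, -0.005, -0.175], 0.18], [[0, 0, 0], [0, 0, -0.175], 0.18], [[0, 0, 0], [0, 0, -0.175], 0.18]]}}

```text
time: 15.95
tool_pos: [559.8, -348.6, 195.4]
tcp_rot: [179.0, -1.9, 4.5]
ft_force: [0.1, 0.1, -0.1]
finger_gap: 70.0
```

>>> {"api": "play_rows", "payload": {"deltas": [[[0, 0, 0], [0, 0, -0.175], 0.18], [[0, 0, 0], [0, 0, -0.175], 0.18], [[0, 0, 0], [0, 0, -0.175], 0.18], [[0, 0, 0], [0, 0, -0.175], 0.18], [[0, 0, 0], [0, 0, -0.175], 0.18], [[0, 0, 0], [0, 0, -0.175], 0.18], [[0, 0, 0], [0, 0, -0.175], 0.18], [[0, 0, 0], [0, 0, -0.175], 0.18]]}}

```text
time: 16.95
tool_pos: [564.3, -351.3, 215.4]
tcp_rot: [177.0, 1.4, 87.2]
ft_force: [0.0, 0.4, -0.1]
finger_gap: 70.0
```

```bash
python3 st.py;python3 - <<'E'
from h import *
plan([(P(-2,0,170),Rd(103),.18),(P(-2,0,122),Rd(103),.18)],ms=13)
E
```

```text
16.95 [ 564.33 -351.29  215.43] [177.01   1.36  87.18] [  7.86  11.39 215.43] [ 0.04  0.44 -0.09] [0.02 0.01 0.03] j6 -33.86973950559306 70.01812355006714
to axis, tool frame mm [  7.64 -12.96  -0.86] Tz at tool axis
[[0.0022, -0.0038, 0.0111], [0.012, 0.008, -0.069], 0.18]
[[0.0023, -0.0035, 0.0112], [0.012, 0.008, -0.069], 0.18]
[[0.0025, -0.0032, 0.0112], [0.012, 0.008, -0.069], 0.18]
[[0.0026, -0.0029, 0.0113], [0.012, 0.008, -0.069], 0.18]
--
[[-0.0, 0.0, 0.012], [-0.0, -0.0, -0.0], 0.18]
[[-0.0, 0.0, 0.012], [-0.0, -0.0, -0.0], 0.18]
[[-0.0, 0.0, 0.012], [-0.0, -0.0, -0.0], 0.18]
[[-0.0, 0.0, 0.012], [-0.0, -0.0, -0.0], 0.18]
--
```

>>> {"api": "play_rows", "payload": {"deltas": [[[0.0022, -0.004, 0.012], [0.012, 0.008, -0.07], 0.18], [[0.0023, -0.0035, 0.012], [0.012, 0.008, -0.07], 0.18], [[0.0025, -0.003, 0.012], [0.012, 0.008, -0.07], 0.18], [[0.0026, -0.003, 0.012], [0.012, 0.008, -0.07], 0.18], [[0, 0, 0], [0, 0, 0], 0.18]]}}

```text
time: 17.58
tool_pos: [554.9, -345.0, 178.0]
tcp_rot: [179.6, 0.5, 103.8]
ft_force: [0.6, 0.4, 0.3]
finger_gap: 70.1
```

```bash
python3 st.py;python3 - <<'E'
from h import *
plan([(P(-2,0,122),Rd(103),.18)],ms=13)
E
```

```text
17.575 [ 554.94 -345.04  178.05] [179.55   0.46 103.77] [  0.43   2.91 178.05] [0.65 0.44 0.31] [ 0.01  0.04 -0.06] j6 -50.17007783020216 70.14865776903402
to axis, tool frame mm [ 2.72 -2.63 -0.04] Tz at tool axis
[[0.0006, -0.0006, 0.0112], [0.002, 0.002, 0.003], 0.18]
[[0.0006, -0.0006, 0.0112], [0.002, 0.002, 0.003], 0.18]
[[0.0006, -0.0006, 0.0112], [0.002, 0.002, 0.003], 0.18]
[[0.0006, -0.0006, 0.0112], [0.002, 0.002, 0.003], 0.18]
[[0.0006, -0.0005, 0.0112], [0.002, 0.002, 0.003], 0.18]
--
```

>>> {"api": "play_rows", "payload": {"deltas": [[[0.0006, -0.0006, 0.011], [0.002, 0.002, 0], 0.18], [[0.0006, -0.0006, 0.011], [0.002, 0.002, 0], 0.18], [[0.0006, -0.0006, 0.011], [0.002, 0.002, 0], 0.18], [[0.0006, -0.0006, 0.011], [0.002, 0.002, 0], 0.18], [[0.0006, -0.0005, 0.009], [0.002, 0.002, 0], 0.18], [[0, 0, 0], [0, 0, 0], 0.18]]}}

```text
time: 18.32
tool_pos: [552.2, -343.4, 123.6]
tcp_rot: [-179.9, -0.0, 103.5]
ft_force: [-0.0, -1.0, 0.8]
finger_gap: 70.5
```

```bash
python3 st.py
```

```text
18.325 [ 552.22 -343.41  123.64] [-179.95   -0.04  103.53] [ -1.55   0.42 123.64] [-0.03 -0.97  0.8 ] [ 0.01 -0.02  0.05] j6 -49.91650210467345 70.5485258078799
to axis, tool frame mm [ 0.49 -0.38  0.  ] Tz at tool axis
```

>>> {"api": "play_rows", "payload": {"deltas": [[[0, 0, 0.0005], [0, 0, 0.15], 0.18], [[0, 0, 0.001], [0, 0, 0.15], 0.18], [[0, 0, 0.001], [0, 0, 0.15], 0.18], [[0, 0, 0.001], [0, 0, 0.15], 0.18], [[0, 0, 0.001], [0, 0, 0.15], 0.18], [[0, 0, 0.001], [0, 0, 0.15], 0.18]]}}

```text
time: 19.08
tool_pos: [552.8, -346.3, 121.5]
tcp_rot: [179.8, 0.2, 50.3]
ft_force: [-2.2, -0.7, 1.5]
finger_gap: 70.0
```

```bash
python3 st.py
```

```text
19.075 [ 552.84 -346.31  121.55] [179.77   0.16  50.32] [  1.41   0.66 121.55] [-2.16 -0.67  1.49] [-0.    0.28  0.05] j6 3.249545984566205 69.99320983486892
to axis, tool frame mm [ 1.83 -2.95 -0.02] Tz at tool axis
```

>>> {"api": "play_rows", "payload": {"deltas": [[[0.001, -0.001, 0.0005], [0, 0, 0.12], 0.18], [[0.001, -0.001, 0.0005], [0, 0, 0.12], 0.18], [[0, -0.001, 0.0005], [0, 0, 0.12], 0.18], [[0, 0, 0.0005], [0, 0, 0.12], 0.18], [[0, 0, 0.0005], [0, 0, 0.12], 0.18]]}}

```text
time: 19.7
tool_pos: [552.0, -344.6, 121.1]
tcp_rot: [179.5, 0.0, 14.7]
ft_force: [0.8, 0.7, -1.0]
finger_gap: 69.9
```

```bash
python3 st.py
```

```text
19.7 [ 552.04 -344.6   121.09] [179.53   0.    14.69] [ -0.39   0.09 121.09] [ 0.79  0.68 -1.05] [ 0.02 -0.04  0.01] j6 39.05823569808204 69.89704125070313
to axis, tool frame mm [ 0.11 -1.61 -0.01] Tz at tool axis
```

>>> {"api": "play_rows", "payload": {"deltas": [[[0, 0, 0.0005], [0, 0, 0.12], 0.18], [[0, 0, 0.0005], [0, 0, 0.12], 0.18], [[0, 0, 0.0005], [0, 0, 0.12], 0.18], [[0, 0, 0.0005], [0, 0, 0.12], 0.18], [[0, 0, 0.0005], [0, 0, 0.12], 0.18]]}}

```text
time: 20.32
tool_pos: [553.5, -345.1, 120.3]
tcp_rot: [179.6, -0.5, -20.8]
ft_force: [0.7, -0.9, -0.9]
finger_gap: 70.1
```

```bash
python3 st.py
```

```text
20.325 [ 553.52 -345.13  120.3 ] [179.6   -0.47 -20.84] [  0.33   1.49 120.3 ] [ 0.75 -0.88 -0.89] [-0.06 -0.12  0.03] j6 74.60006814992506 70.11691515480399
to axis, tool frame mm [-2.42 -1.34 -0.03] Tz at tool axis
```

>>> {"api": "play_rows", "payload": {"deltas": [[[-0.001, -0.0005, 0.0005], [0, 0, 0.12], 0.18], [[-0.001, -0.0005, 0.0005], [0, 0, 0.12], 0.18], [[0, 0, 0.0005], [0, 0, 0.12], 0.18], [[0, 0, 0.0005], [0, 0, 0.12], 0.18], [[0, 0, 0.0005], [0, 0, 0.12], 0.18]]}}

```text
time: 20.95
tool_pos: [554.2, -345.7, 120.1]
tcp_rot: [-180.0, -1.0, -56.4]
ft_force: [1.2, -1.6, -1.9]
finger_gap: 69.8
```

```bash
python3 st.py
```

```text
20.95 [ 554.19 -345.71  120.12] [-179.97   -0.99  -56.41] [  1.     2.08 120.12] [ 1.19 -1.63 -1.87] [-0.22 -0.19  0.03] j6 110.1979264486843 69.75734583225754
to axis, tool frame mm [-3.6   0.56 -0.06] Tz at tool axis
```

>>> {"api": "play_rows", "payload": {"deltas": [[[-0.001, 0, 0.0005], [0, 0.005, 0.12], 0.18], [[-0.001, 0, 0.0005], [0, 0.005, 0.12], 0.18], [[-0.001, 0, 0.0005], [0, 0.005, 0.12], 0.18], [[0, 0, 0.0005], [0, 0, 0.12], 0.18]]}}

```text
time: 21.45
tool_pos: [554.4, -345.6, 120.4]
tcp_rot: [-179.0, -2.0, -84.9]
ft_force: [0.9, -2.5, -0.9]
finger_gap: 69.9
```

```bash
python3 st.py
```

```text
21.45 [ 554.39 -345.58  120.38] [-179.02   -1.98  -84.9 ] [  0.89   2.29 120.38] [ 0.95 -2.53 -0.92] [-0.3   0.01  0.03] j6 139.13187493521974 69.89747764831733
to axis, tool frame mm [-2.79  2.42 -0.14] Tz at tool axis
```

>>> {"api": "play_rows", "payload": {"deltas": [[[0, 0, 0], [0, 0, -0.12], 0.18], [[0, 0, -0.02], [0, 0, 0], 0.18], [[0, 0, -0.02], [0, 0, 0], 0.18], [[0, 0, -0.005], [0.003, -0.005, -0.175], 0.18], [[0, 0, 0], [0.003, -0.005, -0.175], 0.18], [[0, 0, 0.002], [0.003, -0.005, -0.175], 0.18], [[0, 0, 0.002], [0.003, -0.005, -0.175], 0.18], [[0, 0, 0.002], [0.003, -0.005, -0.175], 0.18]]}}

```text
time: 22.45
tool_pos: [557.9, -346.8, 177.0]
tcp_rot: [-179.9, -1.9, -27.0]
ft_force: [-0.2, -0.2, 0.1]
finger_gap: 69.8
```

>>> {"api": "play_rows", "payload": {"deltas": [[[0, 0, 0.002], [0.003, 0, -0.175], 0.18], [[0, 0, 0.002], [0.003, 0, -0.175], 0.18], [[0, 0, 0.002], [0.003, 0, -0.175], 0.18], [[0, 0, 0.002], [0.003, 0, -0.175], 0.18], [[0, 0, 0.002], [0.003, 0, -0.175], 0.18], [[0, 0, 0.002], [0.003, 0, -0.175], 0.18], [[0, 0, 0.002], [0.003, 0, -0.175], 0.18], [[0, 0, 0.002], [0.003, 0, -0.175], 0.18]]}}

```text
time: 23.45
tool_pos: [563.5, -350.3, 180.5]
tcp_rot: [178.0, -1.2, 55.2]
ft_force: [0.4, 0.1, -0.6]
finger_gap: 69.9
```

>>> {"api": "play_rows", "payload": {"deltas": [[[0, 0, 0.002], [0.003, 0, -0.175], 0.18], [[0, 0, 0.002], [0.003, 0, -0.175], 0.18], [[0, 0, 0.002], [0.003, 0, -0.175], 0.18], [[0, 0, 0.002], [0, 0, -0.175], 0.18], [[0, 0, 0], [0, 0, 0], 0.18]]}}

```text
time: 24.08
tool_pos: [566.8, -352.3, 184.2]
tcp_rot: [177.7, 0.7, 96.1]
ft_force: [-0.2, -0.2, 1.0]
finger_gap: 70.0
```

```bash
python3 st.py;python3 - <<'E'
from h import *
plan([(P(-2,0,160),Rd(103),.18),(P(-2,0,117),Rd(103),.18)],ms=13)
E
```

```text
24.075 [ 566.85 -352.31  184.21] [177.68   0.67  96.1 ] [  9.2   13.75 184.21] [-0.18 -0.23  0.95] [0.01 0.03 0.01] j6 -43.10800974120345 69.99350934874367
to axis, tool frame mm [ 10.84 -14.02  -0.69] Tz at tool axis
[[0.0037, -0.005, 0.0078], [0.013, 0.005, -0.04], 0.18]
[[0.0039, -0.0047, 0.0079], [0.013, 0.005, -0.04], 0.18]
[[0.004, -0.0045, 0.008], [0.013, 0.005, -0.04], 0.18]
--
[[0.0, -0.0, 0.0108], [0.0, 0.0, 0.0], 0.18]
[[0.0, -0.0, 0.0108], [0.0, 0.0, 0.0], 0.18]
[[0.0, -0.0, 0.0108], [0.0, 0.0, 0.0], 0.18]
[[0.0, -0.0, 0.0108], [0.0, 0.0, 0.0], 0.18]
--
```

>>> {"api": "play_rows", "payload": {"deltas": [[[0.004, -0.005, 0.008], [0.013, 0.005, -0.04], 0.18], [[0.004, -0.005, 0.008], [0.013, 0.005, -0.04], 0.18], [[0.004, -0.0045, 0.008], [0.013, 0.005, -0.04], 0.18], [[0, 0, 0], [0, 0, 0], 0.18]]}}

```text
time: 24.58
tool_pos: [550.3, -341.9, 159.3]
tcp_rot: [-179.9, -0.1, 103.0]
ft_force: [0.4, -0.1, 0.4]
finger_gap: 70.1
```

```bash
python3 st.py;python3 - <<'E'
from h import *
plan([(P(-2,0,117),Rd(103),.18)],ms=12)
E
```

```text
24.575 [ 550.35 -341.86  159.31] [-179.91   -0.09  102.95] [ -3.33  -1.22 159.31] [ 0.41 -0.05  0.43] [ 0.04 -0.   -0.03] j6 -49.32420676118365 70.09434126295672
to axis, tool frame mm [-1.44  1.09 -0.  ] Tz at tool axis
[[-0.0004, 0.0003, 0.0106], [-0.0, -0.0, -0.0], 0.18]
[[-0.0004, 0.0003, 0.0106], [-0.0, -0.0, -0.0], 0.18]
[[-0.0004, 0.0003, 0.0106], [-0.0, -0.0, -0.0], 0.18]
[[-0.0004, 0.0003, 0.0106], [-0.0, -0.0, -0.0], 0.18]
--
```

>>> {"api": "play_rows", "payload": {"deltas": [[[-0.0004, 0, 0.0106], [0, 0, 0], 0.18], [[-0.0004, 0, 0.0106], [0, 0, 0], 0.18], [[-0.0004, 0, 0.0106], [0, 0, 0], 0.18], [[-0.0004, 0, 0.0106], [0, 0, 0], 0.18], [[0, 0, 0], [0, 0, 0], 0.18]]}}

```text
time: 25.2
tool_pos: [550.2, -343.3, 112.8]
tcp_rot: [-179.9, -0.2, 102.9]
ft_force: [-0.3, -0.8, -0.1]
finger_gap: 70.3
```

>>> {"api": "play_rows", "payload": {"deltas": [[[0, 0, 0.0003], [0, 0, 0.12], 0.18], [[0, 0, 0.0005], [0, 0, 0.12], 0.18], [[0, 0, 0.0005], [0, 0, 0.12], 0.18], [[0, 0, 0.0005], [0, 0, 0.12], 0.18]]}}

```text
time: 25.7
tool_pos: [550.5, -344.8, 112.1]
tcp_rot: [-179.9, 0.1, 74.5]
ft_force: [-1.5, -0.9, -1.9]
finger_gap: 69.9
```

```bash
python3 st.py
```

```text
25.7 [ 550.53 -344.81  112.13] [-179.9     0.05   74.52] [ -0.38  -1.43 112.13] [-1.49 -0.9  -1.9 ] [-0.21  0.1   0.02] j6 -21.030258496056952 69.86672018848631
to axis, tool frame mm [ 2.05  0.69 -0.  ] Tz at tool axis
```

>>> {"api": "play_rows", "payload": {"deltas": [[[0.001, 0, -0.002], [0, 0, 0.12], 0.18], [[0.001, 0, -0.001], [0, 0, 0.12], 0.18], [[0, 0, 0], [0, 0, 0.12], 0.18], [[0, 0, 0], [0, 0, 0.12], 0.18]]}}

```text
time: 26.2
tool_pos: [550.2, -344.5, 115.3]
tcp_rot: [-179.9, 0.2, 46.1]
ft_force: [1.1, 0.4, -2.5]
finger_gap: 69.8
```

```bash
python3 st.py
```

```text
26.2 [ 550.17 -344.46  115.25] [-179.95    0.24   46.05] [ -0.78  -1.75 115.25] [ 1.06  0.37 -2.48] [ 0.03 -0.2   0.38] j6 7.551065554657425 69.84409751686404
to axis, tool frame mm [ 2.13  0.13 -0.01] Tz at tool axis
```

>>> {"api": "play_rows", "payload": {"deltas": [[[0, 0, 0], [0, 0, 0.06], 0.18], [[0, 0, 0], [0, 0, 0.06], 0.18], [[0, 0, 0], [0, 0, 0.06], 0.18]]}}

```text
time: 26.58
tool_pos: [550.7, -344.2, 115.2]
tcp_rot: [180.0, 0.2, 35.4]
ft_force: [0.9, -0.2, -1.7]
finger_gap: 69.8
```

```bash
python3 st.py
```

```text
26.575 [ 550.7  -344.19  115.16] [179.99   0.21  35.42] [ -0.98  -1.18 115.16] [ 0.95 -0.19 -1.73] [-0.   -0.14  0.48] j6 18.21159326117581 69.76314284333823
to axis, tool frame mm [ 1.52 -0.35 -0.01] Tz at tool axis
```

>>> {"api": "play_rows", "payload": {"deltas": [[[0, 0, 0], [0, 0, 0.06], 0.18], [[0, 0, 0], [0, 0, 0.06], 0.18], [[0, 0, 0], [0, 0, 0.06], 0.18]]}}

```text
time: 26.95
tool_pos: [551.2, -344.1, 115.1]
tcp_rot: [179.9, 0.2, 24.9]
ft_force: [1.2, -0.2, -2.4]
finger_gap: 69.9
```

```bash
python3 st.py
```

```text
26.95 [ 551.2  -344.1   115.12] [179.92   0.19  24.88] [ -1.    -0.68 115.12] [ 1.16 -0.2  -2.37] [-0.09 -0.16  0.51] j6 28.792125864938363 69.8904138151166
to axis, tool frame mm [ 0.95 -0.76 -0.  ] Tz at tool axis
```

>>> {"api": "play_rows", "payload": {"deltas": [[[0, 0, 0], [0, 0, 0.06], 0.18], [[0, 0, 0], [0, 0, 0.06], 0.18], [[0, 0, 0], [0, 0, 0.06], 0.18]]}}

```text
time: 27.32
tool_pos: [551.7, -344.1, 115.0]
tcp_rot: [179.8, 0.2, 14.4]
ft_force: [0.2, -0.9, -2.6]
finger_gap: 69.8
```

```bash
python3 st.py
```

```text
27.325 [ 551.67 -344.1   115.  ] [179.85   0.16  14.36] [ -0.94  -0.2  115.  ] [ 0.18 -0.92 -2.6 ] [-0.13 -0.14  0.68] j6 39.34689497775265 69.80805080730602
to axis, tool frame mm [ 0.33 -1.03 -0.  ] Tz at tool axis
```

>>> {"api": "play_rows", "payload": {"deltas": [[[0, 0, 0], [0, 0, 0.06], 0.18], [[0, 0, 0], [0, 0, 0.06], 0.18], [[0, 0, 0], [0, 0, 0.06], 0.18]]}}

```text
time: 27.7
tool_pos: [552.2, -344.2, 114.9]
tcp_rot: [179.8, 0.1, 3.9]
ft_force: [-0.0, -1.2, -2.7]
finger_gap: 70.3
```

```bash
python3 st.py
```

```text
27.7 [ 552.15 -344.21  114.93] [179.77   0.11   3.85] [ -0.76   0.26 114.93] [-0.03 -1.2  -2.65] [-0.11 -0.14  0.77] j6 49.883470387632364 70.31731811192273
to axis, tool frame mm [-0.34 -1.22 -0.  ] Tz at tool axis
```

>>> {"api": "play_rows", "payload": {"deltas": [[[0, 0, 0], [0, 0, 0.05], 0.18], [[0, 0, 0], [0, 0, 0.05], 0.18], [[0, 0, 0], [0, 0, 0], 0.18], [[0, 0, 0], [0, 0, 0], 0.18]]}}

```text
time: 28.2
tool_pos: [552.5, -344.4, 114.9]
tcp_rot: [179.7, 0.1, -1.8]
ft_force: [1.2, -0.7, -1.9]
finger_gap: 69.7
```

```bash
python3 st.py
```

```text
28.2 [ 552.54 -344.38  114.91] [179.71   0.07  -1.83] [ -0.54   0.61 114.91] [ 1.25 -0.74 -1.9 ] [-0.02 -0.02  0.53] j6 55.60778950033908 69.74556331483276
to axis, tool frame mm [-0.84 -1.34 -0.01] Tz at tool axis
```

```bash
cat >> h.py <<'E'
PV=np.array([-103,93.5,42.])
def swt(th,phi,rho,pv=None,d=48.5): # degrees, lean to -x_p positive
    pv=PV if pv is None else pv
    o=lambda a:np.array([-np.sin(np.radians(a)),0,np.cos(np.radians(a))])
    return P(*(pv+rho*o(th)-d*o(phi))),Rd(YAW,phi)
E
python3 - <<'E'
from h import *
s=r.sense();p=np.array(s['tool_pos'])
R0=Rd(s['tcp_rot'][2]+7);t,R=swt(28.6,25,42.5+75)
plan([(p,R0,.18),(p+[0,0,65],R0,.18),(t,R,.55)])
print(t)
E
```

```text
[[0.0, 0.0, 0.0], [0.005, 0.002, -0.122], 0.18]
--
[[0.0, -0.0, -0.0325], [-0.0, -0.0, 0.0], 0.18]
[[0.0, -0.0, -0.0325], [-0.0, -0.0, 0.0], 0.18]
--
[[0.0087, -0.0142, 0.0079], [-0.035, -0.034, -0.159], 0.55]
[[0.0111, -0.0129, 0.0071], [-0.035, -0.034, -0.159], 0.55]
[[0.0132, -0.0112, 0.0062], [-0.035, -0.034, -0.159], 0.55]
[[0.015, -0.0091, 0.0054], [-0.035, -0.034, -0.159], 0.55]
[[0.0165, -0.0068, 0.0046], [-0.035, -0.034, -0.159], 0.55]
[[0.0175, -0.0043, 0.0038], [-0.035, -0.034, -0.159], 0.55]
[[0.0181, -0.0016, 0.0031], [-0.035, -0.034, -0.159], 0.55]
[[0.0182, 0.0012, 0.0025], [-0.035, -0.034, -0.159], 0.55]
[[0.0179, 0.004, 0.002], [-0.035, -0.034, -0.159], 0.55]
[[0.0171, 0.0067, 0.0016], [-0.035, -0.034, -0.159], 0.55]
--
[ 626.3435914  -195.15743615  101.20707194]
```

>>> {"api": "play_rows", "payload": {"deltas": [[[0, 0, 0], [0.005, 0.002, -0.122], 0.18], [[0, 0, -0.033], [0, 0, 0], 0.18], [[0, 0, -0.033], [0, 0, 0], 0.18], [[0.0087, -0.014, 0.004], [-0.035, -0.034, -0.159], 0.55], [[0.011, -0.013, 0.007], [-0.035, -0.034, -0.159], 0.55], [[0.013, -0.011, 0.006], [-0.035, -0.034, -0.159], 0.55], [[0.015, -0.009, 0.005], [-0.035, -0.034, -0.159], 0.55]]}}

```text
time: 29.08
tool_pos: [582.7, -287.1, 160.1]
tcp_rot: [174.5, 9.9, 42.4]
ft_force: [-0.4, -0.4, 0.0]
finger_gap: 38.8
```

>>> {"api": "play_rows", "payload": {"deltas": [[[0.0165, -0.007, 0.0046], [-0.035, -0.034, -0.159], 0.55], [[0.0175, -0.0043, 0.004], [-0.035, -0.034, -0.159], 0.55], [[0.018, -0.0016, 0.003], [-0.035, -0.034, -0.159], 0.55], [[0.018, 0.001, 0.0025], [-0.035, -0.034, -0.159], 0.55], [[0.018, 0.004, 0.002], [-0.035, -0.034, -0.159], 0.55], [[0, 0, 0], [0, 0, 0], 0.55]]}}

```text
time: 29.82
tool_pos: [619.3, -206.9, 120.9]
tcp_rot: [178.2, 23.7, 91.0]
ft_force: [-0.2, -0.0, 0.6]
finger_gap: 38.7
```

```bash
python3 st.py;python3 - <<'E'
from h import *
t,R=swt(28.6,25,42.5+75)
plan([(t,R,.55)],ms=35)
E
```

```text
29.825 [ 619.26 -206.94  120.86] [178.23  23.68  91.01] [-127.94   84.88  120.86] [-0.15 -0.01  0.56] [0.18 0.06 0.02] j6 -3.8209920341992474 38.687013456290614
to axis, tool frame mm [-123.52  -71.56   51.97] Tz at tool axis
[[0.0186, 0.0069, 0.0135], [-0.016, -0.021, -0.105], 0.55]
--
```

>>> {"api": "play_rows", "payload": {"deltas": [[[0.0186, 0.007, 0.0135], [-0.016, -0.021, -0.105], 0.55], [[0, 0, 0], [0, 0, 0], 0.55], [[0, 0, 0], [0, 0, 0], 0.55]]}}

```text
time: 30.2
tool_pos: [627.9, -197.4, 104.8]
tcp_rot: [179.7, 25.0, 96.9]
ft_force: [-0.5, 0.1, -0.3]
finger_gap: 38.8
```

```bash
python3 st.py; cat > red.py <<'E'
from h import *
np.set_printoptions(precision=1,suppress=True)
c=cam('wrist');im=eyes.snapshot('wrist');cv2.imwrite('pics/wr_%d.png'%(r.sense()['time']*100),im[...,::-1])
h=cv2.cvtColor(im,cv2.COLOR_RGB2HSV);m=(((h[...,0]<8)|(h[...,0]>172))&(h[...,1]>170)&(h[...,2]>90)).astype(np.uint8)
n,l,st,ce=cv2.connectedComponentsWithStats(m)
for i in range(1,n):
    if st[i,4]>60:
        e=onz(c,[ce[i]],79.3)[0];print(st[i],ce[i],'press at z79',np.array(toP(e)))
pk=PV+42.5*np.array([-.479,0,.878]);print('expected knob px',proj(c,[P(*pk),P(*PV)]),pk)
g=cv2.inRange(h,(60,80,40),(85,255,200));n,l,st,ce=cv2.connectedComponentsWithStats(g)
for i in range(1,n):
    if 20<st[i,4]<800: print('green',st[i],ce[i],np.array(toP(onz(c,[ce[i]],42)[0])))
E
python3 red.py
```

```text
30.2 [ 627.91 -197.43  104.8 ] [179.65  25.01  96.95] [-136.22   94.71  104.8 ] [-0.53  0.07 -0.31] [0.18 0.01 0.  ] j6 -6.471229905205349 38.80029302061698
to axis, tool frame mm [-122.61  -93.58   56.64] Tz at tool axis
[244 196  19  23 337] [252.7 206.8] press at z79 [-123.5   92.9   79.3]
[ 72 295   9  11  78] [ 76.  299.7] press at z79 [  2.7 -82.5  79.3]
expected knob px [[253.5 207. ]
 [253.8 192.6]] [-123.4   93.5   79.3]
green [249 221  10   6  49] [253.9 223.6] [-66.1  93.1  42. ]
```

```bash
python3 - <<'E'
from h import *
PV[1]=93
t,R=swt(28.6,25,42.5+30);t2,_=swt(28.6,25,42.5)
plan([(t,R,.55),(t2,R,.55)],ms=22)
E
```

```text
[[0.0002, -0.0005, 0.0156], [0.0, 0.0, -0.003], 0.55]
[[0.0002, -0.0005, 0.0156], [0.0, 0.0, -0.003], 0.55]
[[0.0002, -0.0005, 0.0156], [0.0, 0.0, -0.003], 0.55]
--
[[-0.0009, -0.0, 0.015], [-0.0, 0.0, -0.0], 0.55]
[[-0.0009, -0.0, 0.015], [-0.0, 0.0, -0.0], 0.55]
--
```

>>> {"api": "play_rows", "payload": {"deltas": [[[0, -0.0005, 0.0155], [0, 0, -0.003], 0.55], [[0, -0.0005, 0.0155], [0, 0, -0.003], 0.55], [[0, -0.0005, 0.0155], [0, 0, -0.003], 0.55], [[-0.0005, 0, 0.012], [0, 0, 0], 0.55], [[0, 0, 0], [0, 0, 0], 0.55]]}}

```text
time: 30.88
tool_pos: [628.8, -226.6, 48.1]
tcp_rot: [179.9, 25.0, 97.2]
ft_force: [-0.0, 1.0, -0.4]
finger_gap: 38.6
```

```bash
python3 st.py;python3 red.py; python3 - <<'E'
from h import *
PV[1]=93
t2,R=swt(28.6,25,42.5)
plan([(t2,R,.55)],ms=22)
E
```

```text
30.875 [ 628.83 -226.55   48.06] [179.9   24.97  97.24] [-107.24   91.78   48.06] [-0.05  0.97 -0.43] [ 0.21  0.06 -0.03] j6 -6.574760157559208 38.58684660521089
to axis, tool frame mm [-95.93 -91.24  44.52] Tz at tool axis
[244 229  28  35 760] [257.6 246.2] press at z79 [-123.3   92.9   79.3]
expected knob px [[258.6 246.3]
 [258.1 219.2]] [-123.4   93.5   79.3]
[[0.0015, 0.0008, 0.014], [-0.0, -0.0, -0.006], 0.55]
--
```

>>> {"api": "play_rows", "payload": {"deltas": [[[0.001, 0.001, 0.008], [0, 0, -0.006], 0.55], [[0.0005, 0, 0.005], [0, 0, 0], 0.55], [[0, 0, 0], [0, 0, 0], 0.55]]}}

```text
time: 31.3
tool_pos: [631.9, -230.3, 36.7]
tcp_rot: [179.9, 25.0, 97.6]
ft_force: [-0.1, 0.8, -0.4]
finger_gap: 38.6
```

>>> {"api": "play_rows", "payload": {"deltas": [[[0, 0, 0], [0, 0, 0], 1], [[0, 0, 0], [0, 0, 0], 1], [[0, 0, 0], [0, 0, 0], 1]], "force": 45}}

```text
time: 31.68
tool_pos: [630.5, -230.2, 37.2]
tcp_rot: [-179.9, 25.0, 97.6]
ft_force: [-0.7, -0.9, -1.5]
finger_gap: 12.4
```

```bash
python3 st.py; python3 - <<'E'
from h import *
# pull 8.5 mm along bat, in tool frame
s=r.sense();p=np.array(s['tool_pos']);R=Ro.from_euler('xyz',s['tcp_rot'],degrees=True).as_matrix()
u=P(-.479,0,.878)-np.r_[O,0];print('u tool',R.T@u*8.5, 'tcp minus nominal',toP(p-swt(28.6,25,42.5)[0]+np.r_[O,0]))
E
```

```text
31.675 [ 630.46 -230.23   37.25] [-179.91   25.02   97.63] [-103.38   92.91   37.25] [-0.74 -0.93 -1.46] [ 0.22 -0.01  0.03] j6 -6.649151577355921 12.369026273683042
to axis, tool frame mm [-91.82 -92.94  43.  ] Tz at tool axis
u tool [ 0.53215995 -0.00985286 -8.48421972] tcp minus nominal (np.float64(-0.5870329942961161), np.float64(-0.5481106422805053), np.float64(1.8902913163097352))
```

>>> {"api": "play_rows", "payload": {"deltas": [[[0.0003, 0, -0.0045], [0, 0, 0], 1], [[0.0002, 0, -0.004], [0, 0, 0], 1], [[0, 0, -0.001], [0, 0, 0], 1]]}}

```text
time: 32.05
tool_pos: [629.7, -226.0, 45.0]
tcp_rot: [-179.9, 25.0, 97.7]
ft_force: [4.1, -5.1, -7.4]
finger_gap: 12.4
```

```bash
python3 st.py; python3 - <<'E'
from h import *
s=r.sense();p=np.array(s['tool_pos'])
print('nominal diff',np.array(toP(p-swt(28.6,25,42.5)[0]+np.r_[O,0])))
E
```

```text
32.05 [ 629.67 -225.99   44.99] [-179.9    25.02   97.65] [-107.68   92.68   44.99] [ 4.07 -5.06 -7.44] [ 0.03 -0.48  0.26] j6 -6.683426343265622 12.3717070078964
to axis, tool frame mm [-95.69 -92.75  44.83] Tz at tool axis
nominal diff [-4.88743305 -0.76996621  9.62950545]
```

```bash
cat > sw.py <<'E'
from h import *
import sys
s=r.sense();p=np.array(s['tool_pos']);pv=np.array([-103.4,92.8,42]);d=46.5
phi=s['tcp_rot'][1];k=np.array(toP(p))-pv+d*np.array([-np.sin(np.radians(phi)),0,np.cos(np.radians(phi))])
th=np.degrees(np.arctan2(-k[0],k[2]));print('theta',th,'rho',np.hypot(k[0],k[2]),'y',k[1],s['ft_force'],s['finger_gap'])
w=[]
for t in np.arange(th-8,float(sys.argv[1]),-8):
    f=25+(t-28.6)*30/57.2;w.append((*swt(t,f,51,pv,d),1))
plan(w)
E
python3 sw.py -2
```

```text
theta 27.957821597974686 rho 51.08644257677552 y -0.11624870533894693 [ 4.07028538 -5.06478441 -7.44096978] 12.3717070078964
[[-0.0035, 0.0001, 0.0001], [-0.001, 0.079, 0.001], 1]
--
[[-0.0037, -0.0, 0.0004], [-0.0, 0.073, -0.0], 1]
--
[[-0.0036, -0.0, 0.0009], [-0.0, 0.073, 0.0], 1]
--
```

>>> {"api": "play_rows", "payload": {"deltas": [[[-0.0035, 0, 0.0001], [0, 0.079, 0], 1], [[-0.0037, 0, 0.0003], [0, 0.073, 0], 1], [[-0.0036, 0, 0.0007], [0, 0.073, 0], 1]]}}

```text
time: 32.42
tool_pos: [630.3, -231.2, 44.4]
tcp_rot: [-179.8, 11.5, 97.9]
ft_force: [1.7, 2.8, -8.4]
finger_gap: 12.4
```

```bash
python3 sw.py -28
```

```text
theta 9.810346440085546 rho 48.669358765229795 y -0.15542401573725328 [ 1.65419847  2.77774578 -8.43695981] 12.376964349193061
[[-0.0068, 0.0001, -0.0016], [-0.003, 0.009, 0.006], 1]
--
[[-0.0035, -0.0, 0.0015], [-0.0, 0.073, 0.0], 1]
--
[[-0.0034, -0.0, 0.0019], [-0.0, 0.073, -0.0], 1]
--
[[-0.0033, -0.0, 0.0024], [-0.0, 0.073, 0.0], 1]
--
```

>>> {"api": "play_rows", "payload": {"deltas": [[[-0.0055, 0, -0.0018], [0, 0.03, 0], 1], [[-0.0035, 0, 0.0005], [0, 0.073, 0], 1], [[-0.0035, 0, 0.001], [0, 0.073, 0], 1]]}}

```text
time: 32.8
tool_pos: [631.0, -236.9, 43.3]
tcp_rot: [-179.7, 0.5, 98.1]
ft_force: [-0.1, 5.4, -8.0]
finger_gap: 12.2
```

```bash
python3 sw.py -32
```

```text
theta -7.530871311947541 rho 48.18564596853192 y -0.2512730427558978 [-0.13685062  5.36278152 -7.97071996] 12.15214618645052
[[-0.0085, 0.0001, -0.0013], [-0.006, -0.024, 0.008], 1]
--
[[-0.0032, -0.0, 0.0025], [-0.0, 0.073, -0.0], 1]
--
[[-0.003, -0.0, 0.0029], [-0.0, 0.073, 0.0], 1]
--
```

>>> {"api": "play_rows", "payload": {"deltas": [[[-0.006, 0, -0.001], [0, 0.03, 0], 1], [[-0.0055, 0, 0.0003], [0, 0.04, 0], 1], [[-0.005, 0, 0.001], [0, 0.04, 0], 1]]}}

```text
time: 33.17
tool_pos: [632.1, -246.7, 39.4]
tcp_rot: [-179.5, -6.6, 98.2]
ft_force: [1.5, 6.6, -5.4]
finger_gap: 11.9
```

```bash
python3 sw.py -32; python3 red.py
```

```text
theta -26.766657965516696 rho 48.767622026068494 y -0.4079997446615522 [ 1.49659428  6.55648787 -5.38020966] 11.899747938775148
[ 242  234   29   48 1169] [256. 258.] press at z79 [-79.8  93.2  79.3]
expected knob px [[257.7 166.7]
 [257.5 195.5]] [-123.4   93.5   79.3]
```

>>> {"api": "play_rows", "payload": {"deltas": [[[-0.0025, 0, 0.0005], [0, 0.02, 0], 1], [[0, 0, 0.0003], [0, 0, 0], 1]]}}

```text
time: 33.48
tool_pos: [632.0, -246.2, 36.2]
tcp_rot: [-179.4, -8.3, 98.2]
ft_force: [1.1, 3.4, -5.2]
finger_gap: 12.3
```

```bash
python3 sw.py -40
```

```text
theta -29.45674800335376 rho 46.14790295875352 y -0.4680089859628538 [ 1.07836581  3.44431524 -5.17850327] 12.322087795764418
[[-0.0071, 0.0003, -0.0015], [-0.013, 0.024, 0.01], 1]
--
```

>>> {"api": "play_rows", "payload": {"deltas": [[[0.001, 0, 0.0025], [0, 0, 0], 1], [[0.0005, 0, 0.0015], [0, 0, 0], 1], [[0, 0, 0], [0, 0, 0], 1]]}}

```text
time: 33.85
tool_pos: [632.0, -244.8, 33.5]
tcp_rot: [-179.4, -8.1, 98.2]
ft_force: [-1.0, 0.9, -4.9]
finger_gap: 12.0
```

```bash
python3 sw.py -40
```

```text
theta -29.41682323778939 rho 43.12675445497399 y -0.2943206821379789 [-0.98131991  0.91705474 -4.94011275] 12.017915872268116
[[-0.0081, 0.0001, -0.0043], [-0.013, 0.027, 0.01], 1]
--
```

>>> {"api": "play_rows", "payload": {"deltas": [[[0, 0, 0], [0, 0, 0], 0.6], [[0, 0, 0], [0, 0, 0], 0.6], [[0, 0, 0], [0, 0, 0], 0.6], [[0.002, 0, -0.03], [0, 0, 0], 0.6], [[0.01, 0, -0.04], [0, 0, 0], 0.6], [[0.02, 0, -0.04], [0, -0.08, 0], 0.6], [[0.02, 0, -0.02], [0, -0.08, 0], 0.6], [[0, 0, 0], [0, 0, 0], 0.6]]}}

```text
time: 34.85
tool_pos: [629.1, -210.0, 173.0]
tcp_rot: [-179.5, 1.3, 98.2]
ft_force: [0.5, -0.2, 0.7]
finger_gap: 34.4
```

```bash
python3 st.py; python3 - <<'E'
from h import *
np.set_printoptions(precision=1,suppress=True)
c=cam('wrist');im=eyes.snapshot('wrist');cv2.imwrite('pics/w20.png',im[...,::-1])
h=cv2.cvtColor(im,cv2.COLOR_RGB2HSV);m=(((h[...,0]<8)|(h[...,0]>172))&(h[...,1]>170)&(h[...,2]>90)).astype(np.uint8)
n,l,st,ce=cv2.connectedComponentsWithStats(m)
for i in range(1,n):
    if st[i,4]>60:print(st[i],ce[i],np.array(toP(onz(c,[ce[i]],79.3)[0])))
K=lambda th,rho:P(-103.3-rho*np.sin(np.radians(th)),93,42+rho*np.cos(np.radians(th)))
print('exp locked on / pulled 4 / 8, off',proj(c,[K(-28.6,42.5),K(-28.6,46.5),K(-28.6,50.5),K(28.6,42.5)]))
# top view too
ct=cam('top');it=eyes.snapshot('top');h=cv2.cvtColor(it,cv2.COLOR_RGB2HSV);m=(((h[...,0]<8)|(h[...,0]>172))&(h[...,1]>150)&(h[...,2]>90)).astype(np.uint8)
n,l,st,ce=cv2.connectedComponentsWithStats(m[160:250,280:400])
print([(ce[i]+[280,160],st[i,4]) for i in range(1,n) if st[i,4]>3],proj(ct,[K(-28.6,42.5),K(-28.6,50.5)]))
# mould bright mask in wrist view: rear edge
g=cv2.inRange(cv2.cvtColor(im,cv2.COLOR_RGB2HSV),(0,0,185),(180,45,255));n,l,st,ce=cv2.connectedComponentsWithStats(g)
print([(st[i].tolist(),ce[i]) for i in range(1,n) if st[i,4]>300])
print('mould rear corner exp',proj(c,[P(-67,-32,82),P(-67,32,82)]))
E
```

```text
34.85 [ 629.15 -209.96  173.01] [-179.55    1.33   98.2 ] [-123.64   94.28  173.01] [ 0.5  -0.2   0.74] [0.04 0.01 0.04] j6 -30.157572949808024 34.390360220925196
to axis, tool frame mm [-120.62  -95.58    3.54] Tz at tool axis
[249 210  13  23 236] [254.5 221.3] [-83.2  93.   79.3]
[472 315  28  27 541] [486.  327.9] [ 44.2 351.2  79.3]
exp locked on / pulled 4 / 8, off [[254.4 221.6]
 [254.3 225.1]
 [254.3 228.7]
 [254.9 178.5]]
[(array([382.8, 162.6]), np.int32(41)), (array([395.1, 246.5]), np.int32(37))] [[324.4 184.2]
 [326.  183.5]]
[([159, 0, 328, 92, 18135], array([345.1,  33.7])), ([221, 139, 69, 95, 5242], array([254.7, 182.9])), ([326, 145, 19, 24, 340], array([334.8, 157.5])), ([339, 170, 173, 139, 15941], array([421.6, 235. ])), ([117, 240, 72, 47, 2261], array([151.8, 259.3]))]
mould rear corner exp [[120.7 236.2]
 [188.1 237.7]]
```

```bash
python3 -c "
from bench import r
print(r.hand_in())"
```

```text
the job is handed in; nothing more can be done
None
```

The mould is home, the screw is tight on it, and the switch is over at the green dot. I handed the job in with the clock at about 35 s. The hand-in reports no verdict.

**Mould:** I gripped it, straightened it, slid it into the guides, then pushed it home with shut fingers.
- Its rear end measured 65 to 69 mm from my estimate of the screw axis; 65 mm is home. Those views are good to only a few mm.
- The final push hit the stop hard, at about 98 N on the wrist (limit 120 N), and I backed off at once.

**Screw:** I turned the T-bar clockwise about 1.4 turns in three strokes, with both open fingers pushing on the bar.
- Torque rose to 0.77 N·m, which is about 15 N at 50 mm from the axis. It still held 0.53 N·m when I stopped turning.
- The foot's force on the mould can't be read directly, so "over 12 N" is inferred from that torque.

**Switch:** I pulled the bat out about 9 mm, swung it over to the green dot, let it in and released it. In the last wrist picture the knob was within half a pixel of where it should be when locked on.

**Checks that failed or disagreed:**
- The fingertips were about 32 mm (shut) to 45 mm (open) behind the stated tool point. My first grasp therefore closed above the mould without touching it, and I allowed for this afterwards.
- In the last top view the search for the red knob found nothing at the switch, so that second check failed.
- The T-bar's height from two views disagreed with the known range by up to 10 mm. I used the known range instead.
- I did not measure the other things on the bench again at the end. No unexpected contact force showed up along the way.

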